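Unclamp the culture flasks and put them in the warming drawer

ROBOT

A 6-joint arm with a two-finger parallel gripper is mounted at the origin on a cart in front of the work surface, level with it; the furniture and walls round the work are solid. World frame = base frame: x ahead of the robot, y to its left, z up, the work surface at z = 0. Lengths are in mm, angles in rad, forces in N, time in s.
With the tool pointing down it reaches from about 350 to 775 mm from the base axis. Payload 7.3 kg.
Tool frame: the origin (TCP) lies between the finger pads; the fingertips stand 25 mm ahead of it and the grasp point (between the pads) lies 6 mm ahead of it; z points along the fingers, y is the line along which they close (so a half turn about z gives the same grasp; the last joint's range is limited). The gripper opens to 92 mm and grips with 3 to 60 N. Pads are 19 mm wide; open, the fingers measure 130 mm over their backs; the gripper's body (75 mm by 190 mm) begins 47 mm behind the grasp point.
Start: joints at [-1.301, 0.342, 1.524, -0, 1.275, -0.146], TCP at [212.082, -480.275, 251.741] pointing down, gripper open.
Joint ranges: [-2.53, 2.53], [-0.77, 2.02], [0.04, 2.7], [-1, 4.14], [0.28, 2.66], [-3.11, 3.11]. Speed limits (rad/s): [2.57, 2.57, 3.14, 3.14, 3.14, 3.14].

INTERFACE

Orientations are given as [roll, pitch, yaw] about the fixed x, y, z axes, in that order (R = Rz(yaw) Ry(pitch) Rx(roll)).
In Python, from plant import bot gives the robot as it stands.
- The arm moves only by the tool play_rows, never from a script. Its argument "commands" is a list of rows, each an object of numbers: "x", "y", "z": the shift along the tool's x, y, z in m; "twist": the turn about the tool's z in degrees. In form: [{"x": .., "y": .., "z": .., "twist": ..}, ...]. A call has exactly 8 rows; each row is the pose to reach, as a shift and turn from the pose commanded when the call began, along the tool's axes at that moment; what a row does not reach only later rows make up. A row lasts 1/10 s, in which the tool goes at most 50 mm and 8.59 degrees, less where a joint would pass 70% of its speed; a pose out of reach is approached as far as the arm can. A call with a gripper value outside its range is refused whole. "jaw" is the closure, from 0 (fully open) to 1 (shut), set as the call begins (left out, the last holds). The fingers move at their own pace and stop on an object; the grip force is fixed at half the most. Time passes only in rows, so rows that repeat a pose let the fingers close, or fill a call up. It gives the time, the measured TCP pose, the force, the opening and the grip force at its end, in the units of the state.
- bot.get_obs(): the state, without advancing time (a new reading comes with each control period).
- bot.capture(name): name is "scene" or "top"; returns a dict with "pixels" (420x560x3 uint8, red, green, blue), "fx", "fy", "cx", "cy" (pixels), "eye" and "rotation" of the camera in the world. Camera axes: x right, y down, z forward; pixel columns grow to the right and rows downward; lengths in mm; the calibration is good to about 2 mm. A picture is of the moment at which its call begins. There is no depth.
- bot.close_job(): hands the job in; it is judged then, once.
The state is a dict: "time": time; "joint_positions": joint angles; "dq": joint speeds; "tau": joint torques, N m; "tool_pos": TCP position; "tcp_rot": TCP orientation; "contact_force": force on the tool from outside, world axes, zero at the start; "moment": the same for the moment, N m; "grip_width": finger opening in mm; "finger_force": force on a finger pad.
Only numpy, scipy, OpenCV 4.12 (cv2) and the standard library are available. Lean on these libraries where they do the work, as an engineer would, in place of code of your own. Each camera call takes 0.05 s, during which the arm holds its last target. There are 200 camera calls.

TASK

Unscrew the black knurled nut from the stud on the shaker until it comes free and put it in the orange parts tray, then lift the blue clamp bridge off the stud and stand it on its feet on the bench. Lay every culture flask from the shaker flat and side by side in the open drawer of the white warming cabinet, then push the drawer fully home until it clicks into its detent. Leave the bottle, the timer and the marker where they are.

Things in the scene. Friction and masses are not known exactly. Their poses are not given: they have to be found in the camera images.
- shaker: flat bench shaker, fixed, 136 x 290 mm (x by y of its own frame), deck top 30 mm above the bench with a 5 mm rim all round and 5 mm high ribs across the deck: 4 mm wide at own y = -66 and -2 mm, 14 mm wide at +59 mm. Origin: centre of its underside. The threaded stud stands at own (0, -34) mm. Flasks lie on the deck near own y = -94, +26 and +92 mm, long axis along own x (some places may be empty)
- stud_top (a point): top centre of the steel stud, 102 mm above the bench; stud with thread 18.5 mm across; right-handed coarse thread, lead 20 mm a turn
- nut_center (a point): centre of the black knurled nut (44 mm across, 30 mm high, through bore 21 mm, 60 g); its z axis is its bore axis. Screwed down it sits on the bridge with its centre 83 mm above the bench. Turned anticlockwise from above it climbs 20 mm a turn (about 1 mm of play up and down) and comes free after about 0.8 turn (16 mm up); then it lifts off, 35 mm up clears the stud. The thread holds it where it is left; if gripped, rise with it as it turns
- bridge: blue clamp bridge, loose, 44 x 272 x 38 mm (own x, y, z), 180 g: a 10 mm plate on two end feet (44 x 12 mm, 28 mm high). Origin: underside of the feet, in the middle. It stands on the shaker deck over the flasks, not touching them, the stud passing through its 27 mm hole at own y = -34 mm
- bridge_grip (a point): point of the bridge at its hole, half-way up the 10 mm plate, 33 mm above the underside of its feet; axes as the bridge's. Grip the plate here across its 44 mm width (along own x): near the centre of mass, and clear of the flasks by 35 mm either way along own y
- cabinet: white warming cabinet, fixed, 125 x 204 x 70 mm (own x, y, z), one flat drawer; front faces own -x. Origin: centre of its underside. Opening for the drawer up to 50 mm above the bench
- drawer (a joint): how far the drawer is out, m: 0 = fully home against its stop, starts 0.11 to 0.12. Slides with about 1 N; between 9 and 5 mm a sprung ball resists with some 6 N, then gives way and keeps the drawer home
- drawer_floor (a point): centre of the drawer's inner floor, 12 mm above the bench; inside 112 mm (own x, the sliding direction; pushing home is +x) by 180 mm (own y); side and back walls 8 mm above this floor, the clear front panel 36 mm above it, its inner face 63 mm ahead (own -x) of this point. Three flasks fit side by side, long axis along own x, about 64 mm apart
- drawer_handle (a point): middle of the drawer's steel bar handle, 8 mm thick, 98 mm long along own y, 28 mm above the bench, 24 mm ahead (own -x) of the front panel; push it towards own +x
- parts_tray: orange open tray, fixed, 92 x 92 x 16 mm, 3 mm walls and floor. Origin: centre of its underside
- flask0_center (a point): centre, half-way up, of a clear culture flask lying flat, 42 x 95 x 24 mm (own x, y, z), 80 g, smooth parallel sides 42 mm apart, neck with cap at own -y. Absent in some starts
- flask1_center (a point): centre, half-way up, of a clear culture flask lying flat, 42 x 95 x 24 mm (own x, y, z), 80 g, smooth parallel sides 42 mm apart, neck with cap at own -y. Absent in some starts
- flask2_center (a point): centre, half-way up, of a clear culture flask lying flat, 42 x 95 x 24 mm (own x, y, z), 80 g, smooth parallel sides 42 mm apart, neck with cap at own -y. Absent in some starts
- dye_center (a point): bystander: brown bottle with white cap, 46 mm across, 93 mm high; its centre
- pocket_timer: bystander: white timer, 70 x 32 x 13 mm, origin centre of its underside
- marker_red: bystander: red and black marker pen, 13 x 142 x 14 mm, origin centre of its underside
Things that resemble listed ones, but are neither listed nor needed, are in the scene too. What is shaped like the part that bears nut_center but green or purple is not meant.

How it is judged:
By the outcome, as a careful person would: the job done as asked, in the order asked, and still so for the second after the job is handed in, with the robot touching nothing.
Of flask0, flask1, flask2 only 2 to 3 are there at a start; the rules pass over those that are not, and their reading is None.
At some moment in a run one of flask0, flask1, flask2 may be knocked a few centimetres aside while the robot is not near it.
Once in a run the grip may slacken for a moment while it holds something.
It also fails if it takes over 210 s, if anything falls off the work surface, if the arm or the gripper's body presses on something with over 40 N, if the wrist force passes 120 N, or if a joint passes its speed limit or range.

## Working session

There is one attempt and no reset: what is moved stays moved. The work goes in short steps, Python scripts to look and compute and a tool call to move; the robot and the scene stay as the last step left them, time stands still between calls to the robot, and variables do not carry over. Pictures are saved under pics/ and viewed, at most 14 in all, crops included, and the job is handed in when it is done.

Besides the shell and the picture viewer there is one more tool, called by a JSON object that holds its "method" and its "body", one argument or row to a line. play_rows: Moves the arm, as the interface text tells. Its arguments: {"type":"object","properties":{"commands":{"type":"array"},"jaw":{"type":"number"}},"required":["commands"]}

```bash
ls; mkdir -p pics; cat > h.py <<'E'
import numpy as np, cv2, pickle
from plant import bot
def cap(n,tag):
    c=bot.capture(n); pickle.dump(c,open(f'pics/{tag}.pkl','wb'))
    cv2.imwrite(f'pics/{tag}.png',np.ascontiguousarray(np.asarray(c['pixels'])[:,:,::-1])); return c
def load(tag): return pickle.load(open(f'pics/{tag}.pkl','rb'))
def ray(c,u,v,z):
    R=np.array(c['rotation']).reshape(3,3); e=np.array(c['eye'])
    d=R@np.array([(u-c['cx'])/c['fx'],(v-c['cy'])/c['fy'],1]); return e+d*(z-e[2])/d[2]
def proj(c,p):
    R=np.array(c['rotation']).reshape(3,3); q=R.T@(np.array(p,float)-np.array(c['eye']))
    return [c['fx']*q[0]/q[2]+c['cx'],c['fy']*q[1]/q[2]+c['cy']]
def crop(tag,u0,v0,w,h,k,out):
    i=cv2.imread(f'pics/{tag}.png')[v0:v0+h,u0:u0+w]; cv2.imwrite(f'pics/{out}.png',cv2.resize(i,None,fx=k,fy=k,interpolation=cv2.INTER_CUBIC))
E
python3 - <<'E'
from h import *
np.set_printoptions(precision=3,suppress=True)
for n in('scene','top'):
    c=cap(n,n+'0'); print(n,c['fx'],c['cx'],c['cy'],c['eye'],c['rotation'])
a=cv2.imread('pics/top0.png');b=cv2.imread('pics/scene0.png')
print(bot.get_obs())
E
```

```text
pics
scene 464.29203889005447 278.18193875581716 205.01625989697945 [ -26.653 -900.523  958.201] [-2.262 -0.008 -0.57 ]
top 408.5263019360784 275.100073583969 210.28052690408575 [ 316.299   -6.182 1226.775] [-2.944 -0.011 -1.573]
{'time': 0.1, 'joint_positions': array([-1.301,  0.343,  1.525, -0.   ,  1.275, -0.146]), 'dq': array([ 0.   , -0.002, -0.001,  0.001,  0.001, -0.   ]), 'tau': array([  0.002, -43.2  , -24.47 ,   0.072,   0.053,  -0.   ]), 'tool_pos': array([ 211.988, -479.925,  251.124]), 'tcp_rot': array([-3.14 , -0.   ,  0.416]), 'contact_force': array([ 0.095,  0.137, -0.584]), 'moment': array([0.032, 0.003, 0.037]), 'finger_force': 0.0, 'grip_width': 91.75997557075969}
```

```bash
sed -i "s/R=np.array(c\['rotation'\]).reshape(3,3)/R=Rot.from_euler('xyz',c['rotation']).as_matrix()/; s/^from plant/from scipy.spatial.transform import Rotation as Rot\nfrom plant/" h.py
python3 - <<'E'
from h import *
crop('top0',0,0,560,420,1.42,'t0');crop('scene0',0,0,560,420,1.42,'s0')
E
```

```text
(no output)
```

View pics/t0.png

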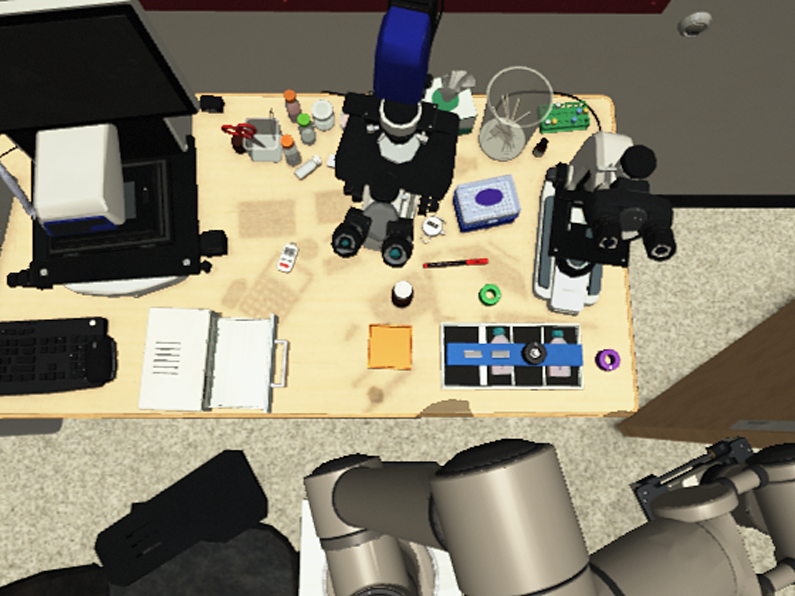

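View pics/s0.png

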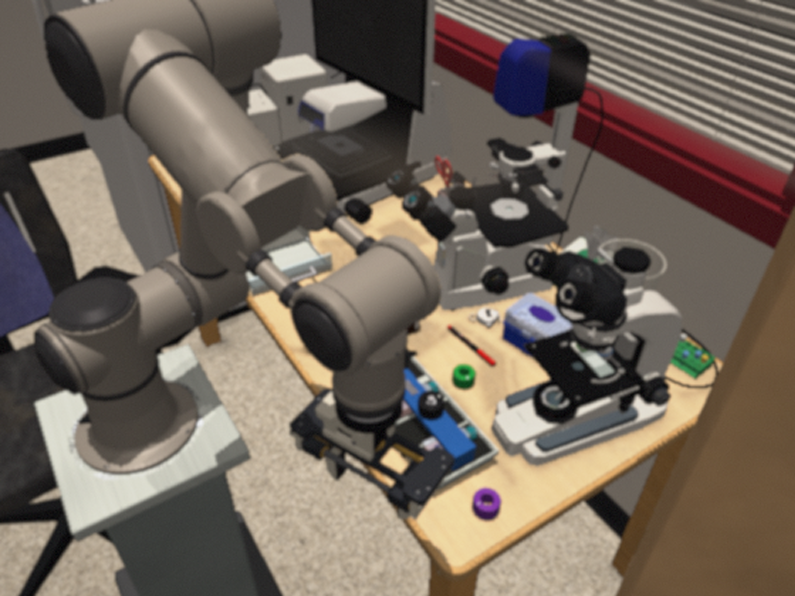

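```bash
python3 - <<'E'
from h import *
crop('top0',300,190,150,95,5.3,'c1');crop('top0',90,205,215,95,3.7,'c2')
E
```

```text
(no output)
```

View pics/c1.png

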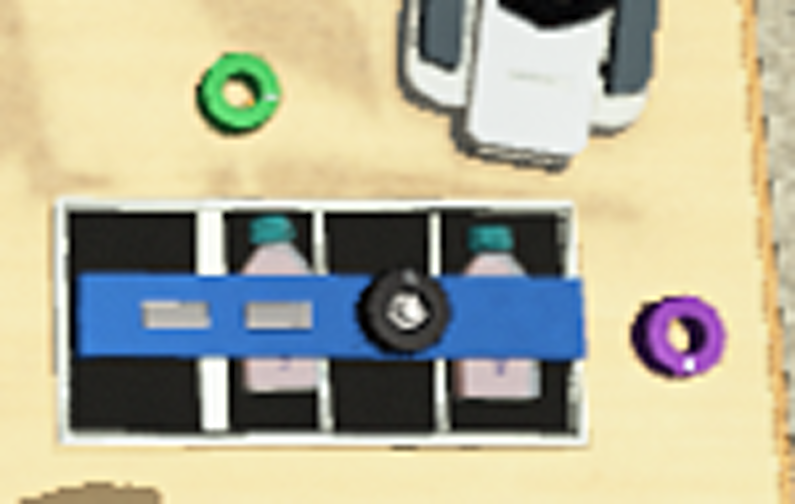

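View pics/c2.png

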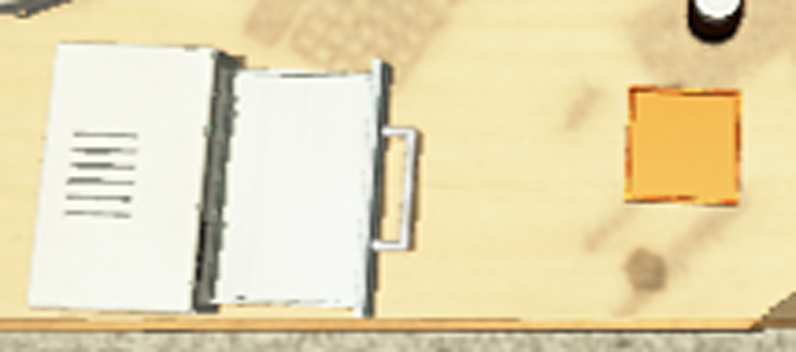

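```bash
python3 - <<'E'
from h import *
np.set_printoptions(precision=1,suppress=True)
c=load('top0')
A=lambda u,v:(300+u/5.3-.4,190+v/5.3-.4); B=lambda u,v:(90+u/3.7-.4,205+v/3.7-.4)
def P(n,f,u,v,z): print(n,ray(c,*f(u,v),z))
for n,u,v,z in [('rimNL',60,202,35),('rimNR',575,202,35),('rimSR',587,440,35),('rimSL',62,442,35),('nut',403,309,98),('stud',410,312,102),
 ('brL0',77,275,68),('brL1',77,356,68),('brR0',585,278,68),('brR1',585,357,68),
 ('fAcap',271,222,42),('fAbotL',245,390,42),('fAbotR',318,388,42),('fBcap',491,232,42),('fBbL',459,398,42),('fBbR',540,398,42),
 ('ribwL',200,320,35),('ribwR',225,320,35),('rib-2',323,400,35),('rib-66',441,400,35)]: P(n,A,u,v,z)
for n,u,v,z in [('hN',413,130,28),('hS',410,247,28),('pN',381,62,48),('pS',367,316,48),('cabNR',214,49,70),('cabSR',195,312,70),('cabNL',57,43,70),('cabSL',29,305,70),
 ('trNL',628,88,16),('trNR',741,91,16),('trSR',739,205,16),('trSL',626,202,16),('drNR',372,73,20),('drSR',356,303,20)]: P(n,B,u,v,z)
E
```

```text
rimNL [ 501.8 -125.7   35. ]
rimNR [ 501.8 -413.7   35. ]
rimSR [ 370.2 -411.6   35. ]
rimSL [ 369.6 -124.3   35. ]
nut [ 435.3 -298.1   98. ]
stud [ 433.3 -300.6  102. ]
brL0 [ 457.  -130.8   68. ]
brL1 [ 413.5 -129.9   68. ]
brR0 [ 455.2 -405.1   68. ]
brR1 [ 412.7 -402.3   68. ]
fAcap [ 489.5 -241.7   42. ]
fAbotL [ 397.1 -224.    42. ]
fAbotR [ 398.2 -263.9   42. ]
fBcap [ 483.9 -363.6   42. ]
fBbL [ 392.6 -340.7   42. ]
fBbR [ 392.6 -385.    42. ]
ribwL [ 436.  -201.8   35. ]
ribwR [ 436.  -215.6   35. ]
rib-2 [ 392.1 -267.9   35. ]
rib-66 [ 392.  -332.7   35. ]
hN [467.3 197.6  28. ]
hS [375.1 196.8  28. ]
pN [518.7 221.2  48. ]
pS [322.  224.5  48. ]
cabNR [525.2 346.4  70. ]
cabSR [325.1 348.8  70. ]
cabNL [529.9 467.9  70. ]
cabSL [330.5 472.9  70. ]
trNL [502.8  27.1  16. ]
trNR [500.3 -64.4  16. ]
trSR [408.4 -62.   16. ]
trSL [410.9  28.2  16. ]
drNR [514.5 233.5  20. ]
drSR [332.1 238.9  20. ]
```

Black nut sought: candidates are black (c1 405,310 on the bridge), green (238,93) and purple (680,335). The black one on the stud is right. Two flasks are visible (c1 271,222 and 491,232), and the left place is empty. The drawer handle bar is at c2 (411,188) and the tray at c2 (684,147). The measured sizes agree (shaker 288x132, tray 91, handle 92 mm).

```bash
cat >> h.py <<'E'
def go(p,yaw,src=None):
    o=bot.get_obs(); s,y0=(o['tool_pos'],o['tcp_rot'][2]) if src is None else src
    R=Rot.from_euler('xyz',[np.pi,0,y0]).as_matrix(); d=R.T@(np.array(p)-s)
    tw=-np.degrees((yaw-y0+np.pi)%(2*np.pi)-np.pi); print('xyz m',np.round(d/1000,4),'twist',round(tw,1)); return (np.array(p),yaw)
def st():
    o=bot.get_obs(); f=lambda a:np.round(a,2); print(o['time'],'tcp',f(o['tool_pos']),'rot',f(o['tcp_rot']),'F',f(o['contact_force']),'M',f(o['moment']),'w',f(o['grip_width']),f(o['finger_force']),'q',f(o['joint_positions']))
E
python3 -c "
from h import *
s=go([434.5,-301,190],.416); "
```

```text
xyz m [ 0.2758 -0.0738  0.0611] twist -0.0
```

{"method": "play_rows", "body": {
  "commands": [
    {"x": 0.034,"y": -0.009,"z": 0.008,"twist": 8},
    {"x": 0.069,"y": -0.018,"z": 0.015,"twist": 16},
    {"x": 0.103,"y": -0.028,"z": 0.023,"twist": 24},
    {"x": 0.138,"y": -0.037,"z": 0.03,"twist": 32},
    {"x": 0.172,"y": -0.046,"z": 0.038,"twist": 40},
    {"x": 0.207,"y": -0.055,"z": 0.045,"twist": 48},
    {"x": 0.241,"y": -0.064,"z": 0.053,"twist": 56},
    {"x": 0.276,"y": -0.074,"z": 0.061,"twist": 64}
  ],
  "jaw": 0
}}

```text
time: 0.9
tool_pos: [435.5, -300.0, 190.1]
tcp_rot: [3.141, 0.0, -0.707]
contact_force: [-0.5, -1.4, -0.1]
grip_width: 91.8
finger_force: 0.0
```

{"method": "play_rows", "body": {
  "commands": [
    {"x": 0,"y": 0,"z": 0,"twist": 8},
    {"x": 0,"y": 0,"z": 0,"twist": 16},
    {"x": 0,"y": 0,"z": 0,"twist": 24},
    {"x": 0,"y": 0,"z": 0,"twist": 32},
    {"x": 0,"y": 0,"z": 0,"twist": 40},
    {"x": 0,"y": 0,"z": 0,"twist": 48},
    {"x": 0,"y": 0,"z": 0,"twist": 56},
    {"x": 0,"y": 0,"z": 0,"twist": 64}
  ]
}}

```text
time: 1.7
tool_pos: [434.5, -300.9, 190.3]
tcp_rot: [3.141, 0.0, -1.824]
contact_force: [0.9, 0.1, -0.2]
grip_width: 91.6
finger_force: 0.0
```

```bash
python3 -c "
from h import *
st();go([434.5,-301,97],bot.get_obs()['tcp_rot'][2]); cap('top','t1'); crop('t1',280,180,170,110,4.6,'c3');"
```

```text
1.7 tcp [ 434.49 -300.93  190.32] rot [ 3.14  0.   -1.82] F [ 0.86  0.06 -0.19] M [ 0.19 -0.03 -0.01] w 91.62 0.0 q [-0.75  0.41  1.61 -0.    1.13  2.64]
xyz m [ 0.0001 -0.      0.0933] twist -0.0
```

View pics/c3.png

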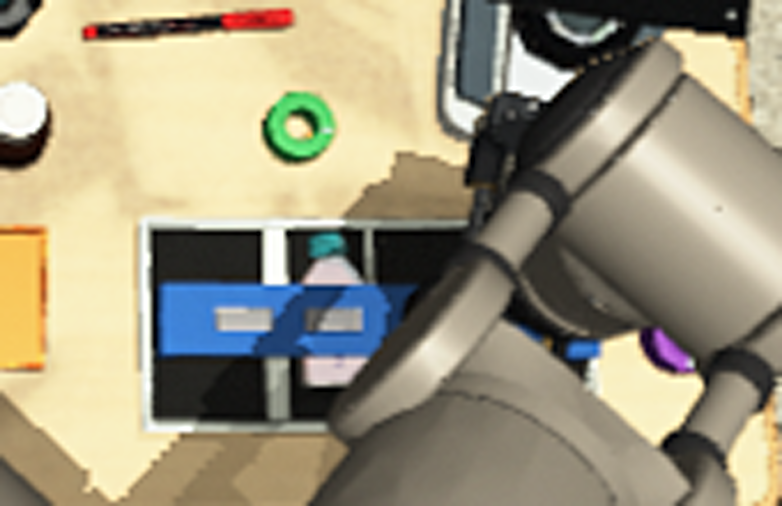

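The top view shows the gripper over the nut, with its black end near (495,130) and the microscope stage near (600,20). I'll check the clearance numerically and look at the scene view.

```bash
python3 -c "
from h import *
np.set_printoptions(precision=0,suppress=True)
c=load('top0')
for z in (30,100,150): print(z,ray(c,392,187,z),ray(c,410,187,z),ray(c,400,213,z))
cap('scene','s1'); crop('s1',200,190,240,180,3.3,'c4')"
```

```text
30 [ 627. -375.   30.] [ 627. -430.   30.] [ 547. -394.   30.]
100 [ 609. -353.  100.] [ 609. -405.  100.] [ 534. -371.  100.]
150 [ 596. -338.  150.] [ 596. -387.  150.] [ 524. -355.  150.]
```

View pics/c4.png

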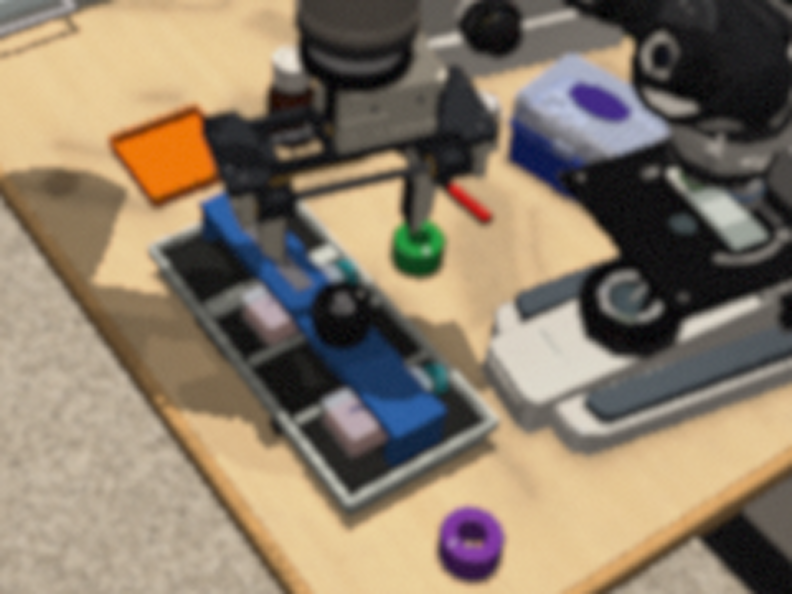

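The gripper is clear: the nut is at c4 (342,315) and the microscope base (540,360) is low and off to the side. I'm descending and gripping.

{"method": "play_rows", "body": {
  "commands": [
    {"x": 0,"y": 0,"z": 0.02,"twist": 0},
    {"x": 0,"y": 0,"z": 0.04,"twist": 0},
    {"x": 0,"y": 0,"z": 0.055,"twist": 0},
    {"x": 0,"y": 0,"z": 0.068,"twist": 0},
    {"x": 0,"y": 0,"z": 0.08,"twist": 0},
    {"x": 0,"y": 0,"z": 0.088,"twist": 0},
    {"x": 0,"y": 0,"z": 0.093,"twist": 0},
    {"x": 0,"y": 0,"z": 0.093,"twist": 0}
  ]
}}

```text
time: 2.6
tool_pos: [434.5, -300.9, 97.2]
tcp_rot: [3.141, 0.0, -1.817]
contact_force: [0.6, -0.3, 0.7]
grip_width: 92.0
finger_force: 0.0
```

{"method": "play_rows", "body": {
  "commands": [
    {"x": 0,"y": 0,"z": 0,"twist": 0},
    {"x": 0,"y": 0,"z": 0,"twist": 0},
    {"x": 0,"y": 0,"z": 0,"twist": 0},
    {"x": 0,"y": 0,"z": 0,"twist": 0},
    {"x": 0,"y": 0,"z": 0,"twist": 0},
    {"x": 0,"y": 0,"z": 0,"twist": 0},
    {"x": 0,"y": 0,"z": 0,"twist": 0},
    {"x": 0,"y": 0,"z": 0,"twist": 0}
  ],
  "jaw": 1
}}

```text
time: 3.4
tool_pos: [434.7, -301.1, 97.8]
tcp_rot: [-3.141, -0.0, -1.818]
contact_force: [1.2, 0.6, 1.6]
grip_width: 43.2
finger_force: 30.0
```

```bash
python3 -c "
from h import *
st()"
```

```text
3.4 tcp [ 434.72 -301.14   97.79] rot [-3.14 -0.   -1.82] F [1.25 0.64 1.62] M [ 0.24  0.01 -0.03] w 43.16 30.0 q [-0.75  0.52  1.71 -0.    0.91  2.64]
```

{"method": "play_rows", "body": {
  "commands": [
    {"x": 0,"y": 0,"z": -0.0004,"twist": -8},
    {"x": 0,"y": 0,"z": -0.0009,"twist": -16},
    {"x": 0,"y": 0,"z": -0.0013,"twist": -24},
    {"x": 0,"y": 0,"z": -0.0018,"twist": -32},
    {"x": 0,"y": 0,"z": -0.0022,"twist": -40},
    {"x": 0,"y": 0,"z": -0.0027,"twist": -48},
    {"x": 0,"y": 0,"z": -0.0031,"twist": -56},
    {"x": 0,"y": 0,"z": -0.0036,"twist": -64}
  ]
}}

```text
time: 4.2
tool_pos: [434.6, -301.0, 101.2]
tcp_rot: [3.142, 0.0, -0.695]
contact_force: [-0.0, -0.0, -1.3]
grip_width: 43.5
finger_force: 30.0
```

```bash
python3 -c "
from h import *
st()"
```

```text
4.2 tcp [ 434.58 -301.04  101.18] rot [ 3.14  0.   -0.7 ] F [-0.   -0.03 -1.28] M [ 0.13  0.03 -0.03] w 43.48 30.0 q [-0.75  0.52  1.71 -0.    0.92  1.52]
```

{"method": "play_rows", "body": {
  "commands": [
    {"x": 0,"y": 0,"z": -0.0004,"twist": -8},
    {"x": 0,"y": 0,"z": -0.0009,"twist": -16},
    {"x": 0,"y": 0,"z": -0.0013,"twist": -24},
    {"x": 0,"y": 0,"z": -0.0018,"twist": -32},
    {"x": 0,"y": 0,"z": -0.0022,"twist": -40},
    {"x": 0,"y": 0,"z": -0.0027,"twist": -48},
    {"x": 0,"y": 0,"z": -0.0031,"twist": -56},
    {"x": 0,"y": 0,"z": -0.0036,"twist": -64}
  ]
}}

```text
time: 5.0
tool_pos: [433.8, -302.3, 104.7]
tcp_rot: [3.141, 0.002, 0.422]
contact_force: [-4.5, -5.3, -2.4]
grip_width: 43.3
finger_force: 30.0
```

{"method": "play_rows", "body": {
  "commands": [
    {"x": 0,"y": 0,"z": -0.0004,"twist": -8},
    {"x": 0,"y": 0,"z": -0.0009,"twist": -16},
    {"x": 0,"y": 0,"z": -0.0013,"twist": -24},
    {"x": 0,"y": 0,"z": -0.0018,"twist": -32},
    {"x": 0,"y": 0,"z": -0.0022,"twist": -40},
    {"x": 0,"y": 0,"z": -0.0027,"twist": -48},
    {"x": 0,"y": 0,"z": -0.0031,"twist": -56},
    {"x": 0,"y": 0,"z": -0.0036,"twist": -64}
  ]
}}

```text
time: 5.8
tool_pos: [434.6, -303.3, 108.7]
tcp_rot: [3.141, 0.004, 1.539]
contact_force: [-2.0, -9.3, -1.8]
grip_width: 43.4
finger_force: 30.0
```

{"method": "play_rows", "body": {
  "commands": [
    {"x": 0,"y": 0,"z": -0.0004,"twist": -8},
    {"x": 0,"y": 0,"z": -0.0009,"twist": -16},
    {"x": 0,"y": 0,"z": -0.0013,"twist": -24},
    {"x": 0,"y": 0,"z": -0.0018,"twist": -32},
    {"x": 0,"y": 0,"z": -0.0022,"twist": -40},
    {"x": 0,"y": 0,"z": -0.0027,"twist": -48},
    {"x": 0,"y": 0,"z": -0.0031,"twist": -56},
    {"x": 0,"y": 0,"z": -0.0036,"twist": -64}
  ]
}}

```text
time: 6.6
tool_pos: [435.4, -303.0, 112.4]
tcp_rot: [-3.139, 0.004, 2.655]
contact_force: [1.9, -6.3, -4.1]
grip_width: 43.6
finger_force: 30.0
```

```bash
python3 -c "
from h import *
st()"
```

```text
6.6 tcp [ 435.41 -302.98  112.4 ] rot [-3.14  0.    2.66] F [ 1.88 -6.31 -4.08] M [-0.99 -0.44 -0.04] w 43.59 30.0 q [-0.75  0.5   1.7  -0.    0.94 -1.84]
```

{"method": "play_rows", "body": {
  "commands": [
    {"x": 0,"y": 0,"z": -0.0004,"twist": -8},
    {"x": 0,"y": 0,"z": -0.0009,"twist": -16},
    {"x": 0,"y": 0,"z": -0.0013,"twist": -24},
    {"x": 0,"y": 0,"z": -0.0018,"twist": -32},
    {"x": 0,"y": 0,"z": -0.0022,"twist": -40},
    {"x": 0,"y": 0,"z": -0.0027,"twist": -48},
    {"x": 0,"y": 0,"z": -0.0031,"twist": -56},
    {"x": 0,"y": 0,"z": -0.0031,"twist": -56}
  ]
}}

```text
time: 7.4
tool_pos: [435.4, -301.6, 115.5]
tcp_rot: [-3.14, 0.001, -2.655]
contact_force: [2.8, -1.3, 0.6]
grip_width: 43.2
finger_force: 30.0
```

{"method": "play_rows", "body": {
  "commands": [
    {"x": 0,"y": 0,"z": -0.001,"twist": 0},
    {"x": 0,"y": 0,"z": -0.002,"twist": 0},
    {"x": 0,"y": 0,"z": -0.003,"twist": 0},
    {"x": 0,"y": 0,"z": -0.003,"twist": 0},
    {"x": 0,"y": 0,"z": -0.004,"twist": 0},
    {"x": 0,"y": 0,"z": -0.004,"twist": 0},
    {"x": 0,"y": 0,"z": -0.005,"twist": 0},
    {"x": 0,"y": 0,"z": -0.005,"twist": 0}
  ]
}}

```text
time: 8.2
tool_pos: [434.8, -301.3, 120.5]
tcp_rot: [-3.141, 0.0, -2.656]
contact_force: [3.0, -1.2, 0.9]
grip_width: 43.6
finger_force: 30.0
```

```bash
python3 -c "
from h import *
st()"
```

```text
8.2 tcp [ 434.75 -301.27  120.46] rot [-3.14  0.   -2.66] F [ 2.95 -1.19  0.91] M [-0.24 -0.71 -0.03] w 43.64 30.0 q [-0.75  0.49  1.69 -0.    0.96 -2.81]
```

```bash
python3 -c "
from h import *
c=load('top0'); print(ray(c,402/1.42,291/1.42,93),ray(c,402/1.42,305/1.42,0))
y=bot.get_obs()['tcp_rot'][2]
s=go([435,-301,180],y);s=go([451,-18,180],-np.pi,s);go([451,-18,45],-np.pi,s)"
```

```text
[558.23017572 -42.12035635  93.        ] [547.26592543 -44.88588875   0.        ]
xyz m [-0.0003  0.0001 -0.0595] twist -0.0
xyz m [-0.1461  0.2429  0.    ] twist 27.8
xyz m [ 0.    -0.     0.135] twist -0.0
```

{"method": "play_rows", "body": {
  "commands": [
    {"x": 0,"y": 0,"z": -0.005,"twist": 0},
    {"x": 0,"y": 0,"z": -0.012,"twist": 0},
    {"x": 0,"y": 0,"z": -0.021,"twist": 0},
    {"x": 0,"y": 0,"z": -0.031,"twist": 0},
    {"x": 0,"y": 0,"z": -0.041,"twist": 0},
    {"x": 0,"y": 0,"z": -0.05,"twist": 0},
    {"x": 0,"y": 0,"z": -0.057,"twist": 0},
    {"x": 0,"y": 0,"z": -0.06,"twist": 0}
  ]
}}

```text
time: 9.0
tool_pos: [434.9, -301.3, 181.2]
tcp_rot: [-3.14, 0.0, -2.656]
contact_force: [-1.0, 0.2, -0.5]
grip_width: 43.4
finger_force: 30.0
```

{"method": "play_rows", "body": {
  "commands": [
    {"x": -0.01,"y": 0.016,"z": 0,"twist": 2},
    {"x": -0.03,"y": 0.05,"z": 0,"twist": 6},
    {"x": -0.054,"y": 0.09,"z": 0,"twist": 10},
    {"x": -0.078,"y": 0.13,"z": 0,"twist": 15},
    {"x": -0.102,"y": 0.17,"z": 0,"twist": 20},
    {"x": -0.123,"y": 0.205,"z": 0,"twist": 24},
    {"x": -0.138,"y": 0.23,"z": 0,"twist": 27},
    {"x": -0.146,"y": 0.243,"z": 0,"twist": 27.8}
  ]
}}

```text
time: 9.8
tool_pos: [449.9, -15.7, 180.2]
tcp_rot: [3.141, -0.001, -3.141]
contact_force: [0.5, 0.2, -0.1]
grip_width: 43.4
finger_force: 30.0
```

{"method": "play_rows", "body": {
  "commands": [
    {"x": 0,"y": 0,"z": 0.01,"twist": 0},
    {"x": 0,"y": 0,"z": 0.03,"twist": 0},
    {"x": 0,"y": 0,"z": 0.055,"twist": 0},
    {"x": 0,"y": 0,"z": 0.08,"twist": 0},
    {"x": 0,"y": 0,"z": 0.1,"twist": 0},
    {"x": 0,"y": 0,"z": 0.118,"twist": 0},
    {"x": 0,"y": 0,"z": 0.13,"twist": 0},
    {"x": 0,"y": 0,"z": 0.135,"twist": 0}
  ]
}}

```text
time: 10.6
tool_pos: [449.4, -18.8, 43.5]
tcp_rot: [3.141, -0.003, 3.141]
contact_force: [-0.1, -0.2, -0.2]
grip_width: 43.5
finger_force: 30.0
```

```bash
python3 -c "
from h import *
st(); cap('top','t2'); cap('scene','s2');crop('s2',100,130,260,195,3,'c5')"
```

```text
10.6 tcp [449.39 -18.8   43.51] rot [ 3.14 -0.    3.14] F [-0.06 -0.22 -0.22] M [ 0.1  -0.14 -0.02] w 43.46 30.0 q [-0.21  0.51  1.97 -0.    0.67 -1.78]
```

View pics/c5.png

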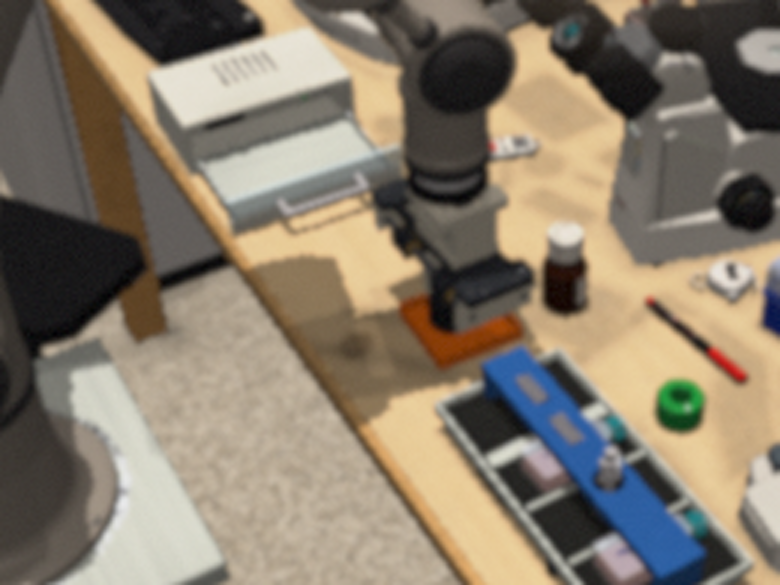

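The stud is bare at c5 (610,468), and the gripper holds the nut over the tray (460,330). I'm releasing it, then rising.

{"method": "play_rows", "body": {
  "commands": [
    {"x": 0,"y": 0,"z": 0,"twist": 0},
    {"x": 0,"y": 0,"z": 0,"twist": 0},
    {"x": 0,"y": 0,"z": 0,"twist": 0},
    {"x": 0,"y": 0,"z": 0,"twist": 0},
    {"x": 0,"y": 0,"z": 0,"twist": 0},
    {"x": 0,"y": 0,"z": 0,"twist": 0},
    {"x": 0,"y": 0,"z": 0,"twist": 0},
    {"x": 0,"y": 0,"z": 0,"twist": 0}
  ],
  "jaw": 0.3
}}

```text
time: 11.5
tool_pos: [450.4, -18.0, 45.2]
tcp_rot: [-3.142, 0.0, -3.141]
contact_force: [0.5, -0.0, -0.1]
grip_width: 64.0
finger_force: 0.0
```

{"method": "play_rows", "body": {
  "commands": [
    {"x": 0,"y": 0,"z": -0.01,"twist": 0},
    {"x": 0,"y": 0,"z": -0.03,"twist": 0},
    {"x": 0,"y": 0,"z": -0.055,"twist": 0},
    {"x": 0,"y": 0,"z": -0.08,"twist": 0},
    {"x": 0,"y": 0,"z": -0.1,"twist": 0},
    {"x": 0,"y": 0,"z": -0.118,"twist": 0},
    {"x": 0,"y": 0,"z": -0.13,"twist": 0},
    {"x": 0,"y": 0,"z": -0.135,"twist": 0}
  ]
}}

```text
time: 12.3
tool_pos: [450.8, -18.1, 182.0]
tcp_rot: [-3.141, 0.003, -3.141]
contact_force: [-1.1, 0.1, 0.8]
grip_width: 64.4
finger_force: 0.0
```

```bash
python3 -c "
from h import *
st(); cap('scene','s3');i=cv2.imread('pics/s3.png')[220:255,225:285]; print(i.reshape(-1,3).max(1).min())
s=go([434.5,-200,180],2.36); s=go([434.5,-302,180],np.pi/2,s); go([434.5,-302,70],np.pi/2,s)
print(proj(load('scene0'),[434.5,-302,102]),proj(load('s2'),[434.5,-304,102]))"
```

```text
12.3 tcp [450.84 -18.12 182.01] rot [-3.14  0.   -3.14] F [-1.06  0.07  0.77] M [ 0.12 -0.11  0.02] w 64.36 0.0 q [-0.21  0.28  1.82 -0.    1.03 -1.78]
6
xyz m [ 0.0165 -0.1819  0.0019] twist 44.8
xyz m [-0.0718 -0.0724 -0.    ] twist 45.2
xyz m [ 0.   -0.    0.11] twist -0.0
[np.float64(302.1651581225421), np.float64(279.5222398766164)] [np.float64(302.6381897726268), np.float64(280.05356419760795)]
```

```bash
python3 -c "
from h import *
np.set_printoptions(precision=0,suppress=True)
c=load('top0'); k=1.42
for n,u,v,z in [('edge',300,415,0),('edge',420,417,0),('timer',288,257,6),('eyeL',345,245,200),('eyeR',395,255,200),('eyeR',395,262,100),('knot',375,393,0),('markerL',424,264,7),('timer low',285,271,0),('footscope',340,225,0)]: print(n,ray(c,u/k,v/k,z))
"
```

```text
edge [316. 168.   0.]
edge [311. -81.   0.]
timer [652. 202.   6.]
eyeL [622.  66. 200.]
eyeR [603. -26. 200.]
eyeR [616. -28. 100.]
knot [360.  13.   0.]
markerL [637. -93.   7.]
timer low [622. 209.   0.]
footscope [727.  91.   0.]
```

{"method": "play_rows", "body": {
  "commands": [
    {"x": 0.001,"y": -0.012,"z": 0,"twist": 3},
    {"x": 0.004,"y": -0.035,"z": 0,"twist": 9},
    {"x": 0.007,"y": -0.065,"z": 0,"twist": 16},
    {"x": 0.01,"y": -0.1,"z": 0,"twist": 24},
    {"x": 0.013,"y": -0.135,"z": 0,"twist": 32},
    {"x": 0.015,"y": -0.16,"z": 0.001,"twist": 39},
    {"x": 0.016,"y": -0.175,"z": 0.002,"twist": 43},
    {"x": 0.0165,"y": -0.182,"z": 0.002,"twist": 45}
  ],
  "jaw": 0
}}

```text
time: 13.15
tool_pos: [433.0, -201.8, 177.2]
tcp_rot: [-3.141, -0.002, 2.351]
contact_force: [0.4, 0.6, -0.2]
grip_width: 92.0
finger_force: 0.0
```

{"method": "play_rows", "body": {
  "commands": [
    {"x": -0.005,"y": -0.005,"z": 0,"twist": 3},
    {"x": -0.014,"y": -0.014,"z": 0,"twist": 9},
    {"x": -0.026,"y": -0.026,"z": 0,"twist": 16},
    {"x": -0.04,"y": -0.04,"z": 0,"twist": 24},
    {"x": -0.054,"y": -0.054,"z": 0,"twist": 32},
    {"x": -0.065,"y": -0.065,"z": 0,"twist": 39},
    {"x": -0.07,"y": -0.07,"z": 0,"twist": 43},
    {"x": -0.072,"y": -0.0725,"z": 0,"twist": 45.2}
  ]
}}

```text
time: 13.95
tool_pos: [433.2, -302.7, 177.5]
tcp_rot: [-3.141, -0.001, 1.564]
contact_force: [-0.5, 0.1, 0.6]
grip_width: 91.9
finger_force: 0.0
```

```bash
python3 -c "
from h import *
st();go([434.5,-302,71],np.pi/2); cap('top','t3');crop('t3',215,190,100,80,5,'c6')"
```

```text
13.95 tcp [ 433.21 -302.72  177.47] rot [-3.14 -0.    1.56] F [-0.48  0.11  0.61] M [-0.04 -0.11 -0.04] w 91.93 0.0 q [-0.75  0.42  1.62 -0.    1.1  -0.75]
xyz m [0.0007 0.0013 0.1065] twist -0.4
```

View pics/c6.png

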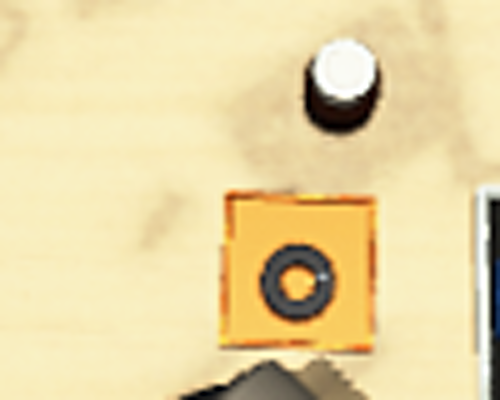

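The nut lies in the tray at c6 (297,283). Next I'm gripping the bridge.

{"method": "play_rows", "body": {
  "commands": [
    {"x": 0,"y": 0.001,"z": 0.015,"twist": 0},
    {"x": 0.001,"y": 0.001,"z": 0.035,"twist": 0},
    {"x": 0.001,"y": 0.001,"z": 0.055,"twist": 0},
    {"x": 0.001,"y": 0.001,"z": 0.073,"twist": 0},
    {"x": 0.001,"y": 0.001,"z": 0.088,"twist": 0},
    {"x": 0.001,"y": 0.001,"z": 0.098,"twist": 0},
    {"x": 0.001,"y": 0.001,"z": 0.104,"twist": 0},
    {"x": 0.001,"y": 0.001,"z": 0.106,"twist": 0}
  ]
}}

```text
time: 14.8
tool_pos: [434.5, -301.0, 71.7]
tcp_rot: [-3.141, -0.001, 1.568]
contact_force: [-0.5, 0.9, -0.5]
grip_width: 91.9
finger_force: 0.0
```

{"method": "play_rows", "body": {
  "commands": [
    {"x": 0,"y": 0,"z": 0,"twist": 0},
    {"x": 0,"y": 0,"z": 0,"twist": 0},
    {"x": 0,"y": 0,"z": 0,"twist": 0},
    {"x": 0,"y": 0,"z": 0,"twist": 0},
    {"x": 0,"y": 0,"z": 0,"twist": 0},
    {"x": 0,"y": 0,"z": 0,"twist": 0},
    {"x": 0,"y": 0,"z": 0,"twist": 0},
    {"x": 0,"y": 0,"z": 0,"twist": 0}
  ],
  "jaw": 1
}}

```text
time: 15.6
tool_pos: [434.7, -301.3, 72.3]
tcp_rot: [3.141, 0.0, 1.568]
contact_force: [-0.3, 0.5, 0.6]
grip_width: 43.4
finger_force: 30.0
```

```bash
python3 -c "
from h import *
st()"
```

```text
15.6 tcp [ 434.66 -301.28   72.3 ] rot [3.14 0.   1.57] F [-0.33  0.48  0.59] M [-0.01 -0.05 -0.04] w 43.37 30.0 q [-0.75  0.56  1.73 -0.    0.85 -0.75]
```

{"method": "play_rows", "body": {
  "commands": [
    {"x": 0,"y": 0,"z": -0.003,"twist": 0},
    {"x": 0,"y": 0,"z": -0.009,"twist": 0},
    {"x": 0,"y": 0,"z": -0.018,"twist": 0},
    {"x": 0,"y": 0,"z": -0.028,"twist": 0},
    {"x": 0,"y": 0,"z": -0.038,"twist": 0},
    {"x": 0,"y": 0,"z": -0.048,"twist": 0},
    {"x": 0,"y": 0,"z": -0.056,"twist": 0},
    {"x": 0,"y": 0,"z": -0.06,"twist": 0}
  ]
}}

```text
time: 16.4
tool_pos: [434.9, -301.5, 133.4]
tcp_rot: [3.14, 0.001, 1.568]
contact_force: [0.4, 0.9, -1.5]
grip_width: 43.6
finger_force: 30.0
```

{"method": "play_rows", "body": {
  "commands": [
    {"x": 0,"y": 0,"z": -0.004,"twist": 0},
    {"x": 0,"y": 0,"z": -0.01,"twist": 0},
    {"x": 0,"y": 0,"z": -0.018,"twist": 0},
    {"x": 0,"y": 0,"z": -0.026,"twist": 0},
    {"x": 0,"y": 0,"z": -0.034,"twist": 0},
    {"x": 0,"y": 0,"z": -0.041,"twist": 0},
    {"x": 0,"y": 0,"z": -0.047,"twist": 0},
    {"x": 0,"y": 0,"z": -0.05,"twist": 0}
  ]
}}

```text
time: 17.2
tool_pos: [434.8, -301.4, 183.0]
tcp_rot: [3.141, 0.001, 1.568]
contact_force: [-0.7, -0.6, -1.1]
grip_width: 43.6
finger_force: 30.0
```

```bash
python3 -c "
from h import *
st(); y=np.pi/2-.003
s=go([430,-100,182],np.pi/4); s=go([441,115,182],0,s); go([441,115,42],0,s)"
```

```text
17.2 tcp [ 434.8 -301.4  183. ] rot [3.14 0.   1.57] F [-0.68 -0.57 -1.13] M [-0.06 -0.11  0.  ] w 43.58 30.0 q [-0.75  0.41  1.62 -0.    1.11 -0.75]
xyz m [ 0.2014 -0.0054  0.001 ] twist 44.8
xyz m [ 0.1598 -0.1442 -0.    ] twist 45.0
xyz m [ 0.   -0.    0.14] twist -0.0
```

```bash
python3 -c "
from h import *
s=go([400,-100,182],np.pi/4); s=go([380,125,182],0,s); s=go([380,125,80],0,s);go([430,125,60],0,s)"
```

```text
xyz m [ 0.2013 -0.0354  0.001 ] twist 44.8
xyz m [ 0.145  -0.1732 -0.    ] twist 45.0
xyz m [ 0.    -0.     0.102] twist -0.0
xyz m [ 0.05 -0.    0.02] twist -0.0
```

{"method": "play_rows", "body": {
  "commands": [
    {"x": 0.012,"y": -0.002,"z": 0,"twist": 3},
    {"x": 0.035,"y": -0.006,"z": 0,"twist": 8},
    {"x": 0.065,"y": -0.011,"z": 0,"twist": 15},
    {"x": 0.1,"y": -0.017,"z": 0,"twist": 22},
    {"x": 0.135,"y": -0.023,"z": 0,"twist": 30},
    {"x": 0.165,"y": -0.029,"z": 0,"twist": 37},
    {"x": 0.19,"y": -0.033,"z": 0.001,"twist": 42},
    {"x": 0.201,"y": -0.035,"z": 0.001,"twist": 44.8}
  ]
}}

```text
time: 18.0
tool_pos: [399.4, -98.1, 181.2]
tcp_rot: [-3.141, 0.0, 0.784]
contact_force: [0.2, -0.6, -2.9]
grip_width: 44.0
finger_force: 30.0
```

{"method": "play_rows", "body": {
  "commands": [
    {"x": 0.009,"y": -0.01,"z": 0,"twist": 3},
    {"x": 0.025,"y": -0.03,"z": 0,"twist": 8},
    {"x": 0.048,"y": -0.057,"z": 0,"twist": 15},
    {"x": 0.073,"y": -0.087,"z": 0,"twist": 22},
    {"x": 0.098,"y": -0.117,"z": 0,"twist": 30},
    {"x": 0.12,"y": -0.143,"z": 0,"twist": 37},
    {"x": 0.137,"y": -0.164,"z": 0,"twist": 42},
    {"x": 0.145,"y": -0.173,"z": 0.001,"twist": 45}
  ]
}}

```text
time: 18.8
tool_pos: [379.8, 126.8, 180.4]
tcp_rot: [-3.141, -0.0, -0.001]
contact_force: [0.3, 0.6, -1.9]
grip_width: 43.4
finger_force: 30.0
```

{"method": "play_rows", "body": {
  "commands": [
    {"x": 0,"y": 0,"z": 0.006,"twist": 0},
    {"x": 0,"y": 0,"z": 0.018,"twist": 0},
    {"x": 0,"y": 0,"z": 0.034,"twist": 0},
    {"x": 0,"y": 0,"z": 0.052,"twist": 0},
    {"x": 0,"y": 0,"z": 0.07,"twist": 0},
    {"x": 0,"y": 0,"z": 0.085,"twist": 0},
    {"x": 0,"y": 0,"z": 0.097,"twist": 0},
    {"x": 0,"y": 0,"z": 0.102,"twist": 0}
  ]
}}

```text
time: 19.6
tool_pos: [379.8, 123.9, 77.1]
tcp_rot: [3.141, 0.002, 0.001]
contact_force: [-0.0, -0.6, -0.9]
grip_width: 43.7
finger_force: 30.0
```

```bash
python3 -c "
from h import *
st(); s=go([430,125,55],0);go([430,125,42.3],0,s); cap('top','t4'); cap('scene','s4'); a=cv2.imread('pics/t4.png')[130:310,130:330]; b=cv2.imread('pics/s4.png')[100:300,60:320]; cv2.imwrite('pics/c7.png',np.hstack([cv2.resize(a,(400,360)),cv2.resize(b,(400,360))]))"
```

```text
19.6 tcp [379.82 123.9   77.05] rot [3.14 0.   0.  ] F [-0.04 -0.65 -0.85] M [ 0.01 -0.04  0.06] w 43.72 30.0 q [ 0.12  0.38  2.07 -0.    0.69  1.69]
xyz m [ 0.0502 -0.0011  0.0221] twist 0.0
xyz m [ 0.     -0.      0.0127] twist -0.0
```

View pics/c7.png

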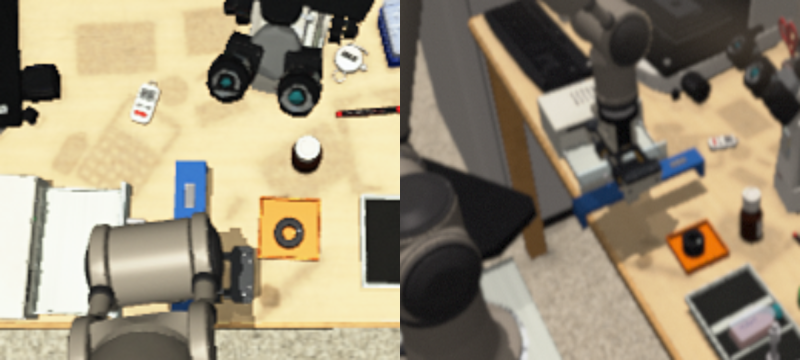

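The bridge is held level between tray and drawer, with free bench under it. I'm setting it down.

{"method": "play_rows", "body": {
  "commands": [
    {"x": 0.003,"y": -0.001,"z": 0.002,"twist": 0},
    {"x": 0.009,"y": -0.001,"z": 0.005,"twist": 0},
    {"x": 0.018,"y": -0.001,"z": 0.009,"twist": 0},
    {"x": 0.028,"y": -0.001,"z": 0.013,"twist": 0},
    {"x": 0.037,"y": -0.001,"z": 0.016,"twist": 0},
    {"x": 0.045,"y": -0.001,"z": 0.018,"twist": 0},
    {"x": 0.049,"y": -0.001,"z": 0.02,"twist": 0},
    {"x": 0.05,"y": -0.001,"z": 0.02,"twist": 0}
  ]
}}

```text
time: 20.5
tool_pos: [430.7, 125.7, 57.8]
tcp_rot: [3.141, 0.0, 0.0]
contact_force: [-0.6, -1.0, -2.7]
grip_width: 43.6
finger_force: 30.0
```

```bash
python3 -c "
from h import *
st(); s=go([430,125,42.5],0)"
```

```text
20.5 tcp [430.69 125.68  57.84] rot [3.14 0.   0.  ] F [-0.55 -1.   -2.7 ] M [0.03 0.06 0.04] w 43.57 30.0 q [ 0.11  0.48  1.96 -0.    0.7   1.68]
xyz m [-0.0007  0.0007  0.0153] twist 0.0
```

{"method": "play_rows", "body": {
  "commands": [
    {"x": 0,"y": 0,"z": 0.003,"twist": 0},
    {"x": 0,"y": 0,"z": 0.006,"twist": 0},
    {"x": 0,"y": 0,"z": 0.009,"twist": 0},
    {"x": 0,"y": 0,"z": 0.011,"twist": 0},
    {"x": 0,"y": 0,"z": 0.013,"twist": 0},
    {"x": 0,"y": 0,"z": 0.014,"twist": 0},
    {"x": 0,"y": 0,"z": 0.015,"twist": 0},
    {"x": 0,"y": 0,"z": 0.015,"twist": 0}
  ]
}}

```text
time: 21.3
tool_pos: [430.3, 125.7, 43.1]
tcp_rot: [3.141, 0.0, 0.0]
contact_force: [-0.1, -0.1, -0.8]
grip_width: 43.7
finger_force: 30.0
```

```bash
python3 -c "
from h import *
st()"
```

```text
21.3 tcp [430.34 125.72  43.1 ] rot [3.14 0.   0.  ] F [-0.14 -0.08 -0.83] M [0.02 0.05 0.03] w 43.66 30.0 q [ 0.11  0.51  1.98 -0.    0.66  1.68]
```

{"method": "play_rows", "body": {
  "commands": [
    {"x": 0,"y": 0,"z": 0.001,"twist": 0},
    {"x": 0,"y": 0,"z": 0.001,"twist": 0},
    {"x": 0,"y": 0,"z": 0.001,"twist": 0},
    {"x": 0,"y": 0,"z": 0.001,"twist": 0},
    {"x": 0,"y": 0,"z": 0.001,"twist": 0},
    {"x": 0,"y": 0,"z": 0.001,"twist": 0},
    {"x": 0,"y": 0,"z": 0.001,"twist": 0},
    {"x": 0,"y": 0,"z": 0.001,"twist": 0}
  ]
}}

```text
time: 22.1
tool_pos: [430.5, 125.7, 42.3]
tcp_rot: [3.142, -0.0, 0.0]
contact_force: [-0.6, 0.2, 2.2]
grip_width: 43.1
finger_force: 30.0
```

{"method": "play_rows", "body": {
  "commands": [
    {"x": 0,"y": 0,"z": 0,"twist": 0},
    {"x": 0,"y": 0,"z": 0,"twist": 0},
    {"x": 0,"y": 0,"z": 0,"twist": 0},
    {"x": 0,"y": 0,"z": 0,"twist": 0},
    {"x": 0,"y": 0,"z": 0,"twist": 0},
    {"x": 0,"y": 0,"z": 0,"twist": 0},
    {"x": 0,"y": 0,"z": -0.001,"twist": 0},
    {"x": 0,"y": 0,"z": -0.002,"twist": 0}
  ],
  "jaw": 0.35
}}

```text
time: 22.9
tool_pos: [430.3, 125.7, 44.2]
tcp_rot: [3.141, 0.0, 0.0]
contact_force: [0.7, -0.6, -0.4]
grip_width: 59.7
finger_force: 0.0
```

{"method": "play_rows", "body": {
  "commands": [
    {"x": 0,"y": 0,"z": -0.01,"twist": 0},
    {"x": 0,"y": 0,"z": -0.03,"twist": 0},
    {"x": 0,"y": 0,"z": -0.055,"twist": 0},
    {"x": 0,"y": 0,"z": -0.08,"twist": 0},
    {"x": 0,"y": 0,"z": -0.105,"twist": 0},
    {"x": 0,"y": 0,"z": -0.125,"twist": 0},
    {"x": 0,"y": 0,"z": -0.14,"twist": 0},
    {"x": 0,"y": 0,"z": -0.145,"twist": 0}
  ]
}}

```text
time: 23.7
tool_pos: [431.1, 125.8, 191.4]
tcp_rot: [-3.141, -0.004, 0.0]
contact_force: [0.1, 0.8, -0.3]
grip_width: 59.7
finger_force: 0.0
```

```bash
python3 -c "
from h import *
st(); cap('top','t5'); crop('t5',300,215,120,70,6,'c8'); print(proj(load('t5'),[435,-300,180]))"
```

```text
23.7 tcp [431.05 125.83 191.38] rot [-3.14 -0.    0.  ] F [ 0.1   0.77 -0.33] M [ 0.01 -0.01  0.03] w 59.72 0.0 q [ 0.11  0.27  1.82 -0.    1.05  1.68]
[np.float64(384.42413361728273), np.float64(244.67511298061996)]
```

View pics/c8.png

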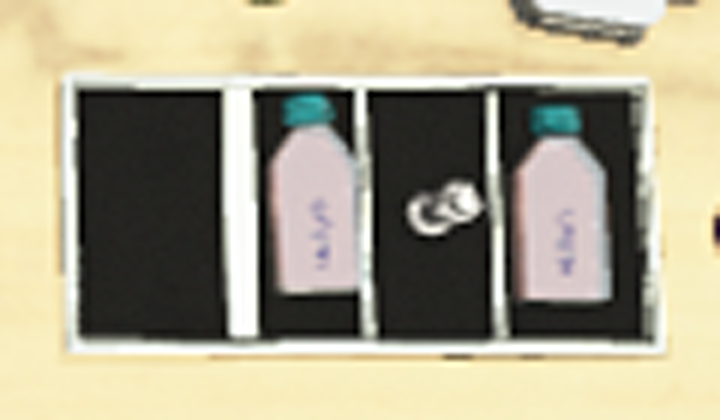

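Two flasks are seen clearly: A has its cap at (308,108) and base at (276–356,291), and B has its cap at (556,118) and base at (516–611,299). The left place is empty.

```bash
python3 -c "
from h import *
np.set_printoptions(precision=1,suppress=True)
c=load('t5')
for n,u,v,z in [('A capN',306,95,42),('A cap',308,108,42),('A bL',279,293,54),('A bR',357,291,54),('A shR',355,165,54),('A shL',271,165,54),('A shL30',271,165,32),('B capN',555,105,42),('B cap',556,118,42),('B bL',516,299,54),('B bR',611,299,54),('B bRlow',611,299,32),('B shR',604,170,54),('B shL',516,170,54),('B shL32',516,170,32),('rim-2',370,300,35),('rib-66',500,300,35),('studtop',465,200,102)]: print(n,ray(c,300+u/6-.42,215+v/6-.42,z))
s=go([430,-100,180],0); go([425,-362,180],0,s)
"
```

```text
A capN [ 492.7 -241.4   42. ]
A cap [ 486.3 -242.1   42. ]
A bL [ 395.7 -222.5   54. ]
A bR [ 396.5 -259.8   54. ]
A shR [ 456.9 -261.4   54. ]
A shL [ 456.9 -220.8   54. ]
A shL30 [ 459.5 -224.8   32. ]
B capN [ 487.7 -363.3   42. ]
B cap [ 481.3 -363.4   42. ]
B bL [ 392.7 -335.6   54. ]
B bR [ 392.6 -381.    54. ]
B bRlow [ 394.  -388.1   32. ]
B shR [ 454.4 -381.5   54. ]
B shL [ 454.4 -339.    54. ]
B shL32 [ 457.  -345.2   32. ]
rim-2 [ 393.5 -270.    35. ]
rib-66 [ 393.4 -333.1   35. ]
studtop [ 434.9 -301.   102. ]
xyz m [-0.   0.2  0. ] twist 0.0
xyz m [-0.   0.3  0. ] twist -0.0
```

{"method": "play_rows", "body": {
  "commands": [
    {"x": -0.001,"y": 0.015,"z": 0,"twist": 0},
    {"x": -0.002,"y": 0.045,"z": 0.001,"twist": 0},
    {"x": -0.003,"y": 0.085,"z": 0.002,"twist": 0},
    {"x": -0.005,"y": 0.125,"z": 0.003,"twist": 0},
    {"x": -0.007,"y": 0.165,"z": 0.004,"twist": 0},
    {"x": -0.008,"y": 0.205,"z": 0.005,"twist": 0},
    {"x": -0.009,"y": 0.245,"z": 0.006,"twist": 0},
    {"x": -0.01,"y": 0.285,"z": 0.008,"twist": 0}
  ]
}}

```text
time: 24.55
tool_pos: [419.8, -160.7, 180.7]
tcp_rot: [-3.141, 0.001, 0.0]
contact_force: [1.0, 0.2, -0.4]
grip_width: 59.5
finger_force: 0.0
```

{"method": "play_rows", "body": {
  "commands": [
    {"x": -0.001,"y": 0.04,"z": 0,"twist": 0},
    {"x": -0.002,"y": 0.08,"z": 0,"twist": 0},
    {"x": -0.003,"y": 0.12,"z": 0,"twist": 0},
    {"x": -0.004,"y": 0.155,"z": 0,"twist": 0},
    {"x": -0.005,"y": 0.18,"z": 0,"twist": 0},
    {"x": -0.005,"y": 0.195,"z": 0,"twist": 0},
    {"x": -0.005,"y": 0.203,"z": 0,"twist": 0},
    {"x": -0.005,"y": 0.203,"z": 0,"twist": 0}
  ]
}}

```text
time: 25.35
tool_pos: [415.5, -362.3, 180.8]
tcp_rot: [-3.141, 0.001, -0.0]
contact_force: [-0.3, 0.1, -1.3]
grip_width: 59.7
finger_force: 0.0
```

```bash
python3 -c "
from h import *
st(); s=go([416,-362,80],0)
"
```

```text
25.35 tcp [ 415.47 -362.26  180.75] rot [-3.14  0.   -0.  ] F [-0.31  0.11 -1.34] M [ 0.02  0.01 -0.02] w 59.66 0.0 q [-0.86  0.46  1.56  0.    1.13  0.71]
xyz m [ 0.0005 -0.0003  0.1008] twist -0.0
```

{"method": "play_rows", "body": {
  "commands": [
    {"x": 0,"y": 0,"z": 0.015,"twist": 0},
    {"x": 0,"y": 0,"z": 0.035,"twist": 0},
    {"x": 0,"y": 0,"z": 0.058,"twist": 0},
    {"x": 0,"y": 0,"z": 0.08,"twist": 0},
    {"x": 0,"y": 0,"z": 0.095,"twist": 0},
    {"x": 0,"y": 0,"z": 0.106,"twist": 0},
    {"x": 0,"y": 0,"z": 0.112,"twist": 0},
    {"x": 0,"y": 0,"z": 0.114,"twist": 0}
  ]
}}

```text
time: 26.15
tool_pos: [415.7, -361.7, 67.0]
tcp_rot: [-3.141, 0.0, 0.001]
contact_force: [-0.8, -0.5, -0.2]
grip_width: 59.8
finger_force: 0.0
```

{"method": "play_rows", "body": {
  "commands": [
    {"x": 0,"y": 0,"z": 0,"twist": 0},
    {"x": 0,"y": 0,"z": 0,"twist": 0},
    {"x": 0,"y": 0,"z": 0,"twist": 0},
    {"x": 0,"y": 0,"z": 0,"twist": 0},
    {"x": 0,"y": 0,"z": 0,"twist": 0},
    {"x": 0,"y": 0,"z": 0,"twist": 0},
    {"x": 0,"y": 0,"z": 0,"twist": 0},
    {"x": 0,"y": 0,"z": 0,"twist": 0}
  ],
  "jaw": 1
}}

```text
time: 26.95
tool_pos: [415.9, -362.6, 67.9]
tcp_rot: [3.141, -0.001, 0.0]
contact_force: [0.0, 0.4, 5.3]
grip_width: 41.4
finger_force: 30.0
```

```bash
python3 -c "
from h import *
st()
"
```

```text
26.95 tcp [ 415.85 -362.59   67.89] rot [ 3.14 -0.    0.  ] F [0.03 0.37 5.32] M [0.1  0.02 0.07] w 41.36 29.99 q [-0.86  0.6   1.67 -0.    0.87  0.71]
```

{"method": "play_rows", "body": {
  "commands": [
    {"x": 0,"y": 0,"z": -0.003,"twist": 0},
    {"x": 0,"y": 0,"z": -0.01,"twist": 0},
    {"x": 0,"y": 0,"z": -0.022,"twist": 0},
    {"x": 0,"y": 0,"z": -0.04,"twist": 0},
    {"x": 0,"y": 0,"z": -0.06,"twist": 0},
    {"x": 0,"y": 0,"z": -0.08,"twist": 0},
    {"x": 0,"y": 0,"z": -0.094,"twist": 0},
    {"x": 0,"y": 0,"z": -0.1,"twist": 0}
  ]
}}

```text
time: 27.75
tool_pos: [416.0, -362.8, 169.5]
tcp_rot: [3.139, -0.002, 0.0]
contact_force: [0.6, -0.4, -0.6]
grip_width: 41.5
finger_force: 29.9
```

```bash
python3 -c "
from h import *
st(); cap('scene','s6'); crop('s6',200,170,230,170,3.2,'c9')
s=go([416,-80,175],0.7); s=go([457,264,175],1.545,s); go([457,264,52],1.545,s)
"
```

```text
27.75 tcp [ 416.05 -362.77  169.53] rot [ 3.14 -0.    0.  ] F [ 0.56 -0.4  -0.61] M [0.04 0.05 0.03] w 41.47 29.94 q [-0.86  0.47  1.57 -0.    1.1   0.71]
xyz m [ 0.     -0.2828 -0.0054] twist -40.1
xyz m [ 0.253  -0.2367 -0.    ] twist -48.4
xyz m [-0.    -0.     0.123] twist -0.0
```

View pics/c9.png

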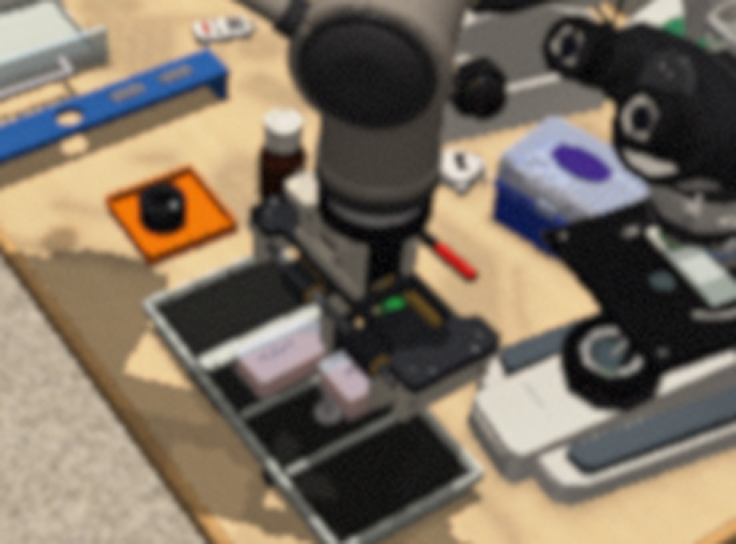

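The flask is held (345,385), the bridge stands at left, and the nut is in the tray. I'm carrying the flask to the drawer.

```bash
python3 -c "
from h import *
s=go([416,-120,175],0.6); s=go([425,90,175],1.15,s); s=go([459,264,175],1.545,s); go([459,264,52],1.545,s)
"
```

```text
xyz m [ 0.     -0.2428 -0.0054] twist -34.4
xyz m [ 0.126  -0.1682 -0.    ] twist -31.5
xyz m [ 0.1727 -0.04   -0.    ] twist -22.6
xyz m [-0.    -0.     0.123] twist -0.0
```

{"method": "play_rows", "body": {
  "commands": [
    {"x": 0,"y": -0.01,"z": 0,"twist": -1},
    {"x": 0,"y": -0.03,"z": -0.001,"twist": -4},
    {"x": 0,"y": -0.06,"z": -0.002,"twist": -8},
    {"x": 0,"y": -0.095,"z": -0.003,"twist": -13},
    {"x": 0,"y": -0.135,"z": -0.004,"twist": -19},
    {"x": 0,"y": -0.175,"z": -0.005,"twist": -25},
    {"x": 0,"y": -0.21,"z": -0.005,"twist": -30},
    {"x": 0,"y": -0.243,"z": -0.005,"twist": -34.4}
  ]
}}

```text
time: 28.6
tool_pos: [414.3, -116.8, 171.4]
tcp_rot: [-3.14, 0.001, 0.605]
contact_force: [1.2, -0.5, -0.5]
grip_width: 41.3
finger_force: 29.9
```

{"method": "play_rows", "body": {
  "commands": [
    {"x": 0.018,"y": -0.023,"z": 0,"twist": -4},
    {"x": 0.035,"y": -0.047,"z": 0,"twist": -8},
    {"x": 0.054,"y": -0.071,"z": 0,"twist": -12},
    {"x": 0.073,"y": -0.097,"z": 0,"twist": -16},
    {"x": 0.091,"y": -0.121,"z": 0,"twist": -20},
    {"x": 0.107,"y": -0.142,"z": 0,"twist": -25},
    {"x": 0.119,"y": -0.159,"z": 0,"twist": -29},
    {"x": 0.126,"y": -0.168,"z": 0,"twist": -31.5}
  ]
}}

```text
time: 29.4
tool_pos: [423.2, 92.3, 171.4]
tcp_rot: [-3.14, 0.001, 1.155]
contact_force: [0.4, 0.2, -1.3]
grip_width: 41.3
finger_force: 29.9
```

{"method": "play_rows", "body": {
  "commands": [
    {"x": 0.012,"y": -0.003,"z": 0,"twist": -2},
    {"x": 0.037,"y": -0.008,"z": 0,"twist": -5},
    {"x": 0.068,"y": -0.016,"z": 0,"twist": -9},
    {"x": 0.1,"y": -0.023,"z": 0,"twist": -13},
    {"x": 0.13,"y": -0.03,"z": 0,"twist": -17},
    {"x": 0.154,"y": -0.036,"z": 0,"twist": -20},
    {"x": 0.168,"y": -0.039,"z": 0,"twist": -22},
    {"x": 0.173,"y": -0.04,"z": 0,"twist": -22.6}
  ]
}}

```text
time: 30.2
tool_pos: [458.5, 265.5, 171.7]
tcp_rot: [-3.141, 0.0, 1.547]
contact_force: [-1.2, 0.2, -1.1]
grip_width: 41.4
finger_force: 29.9
```

```bash
python3 -c "
from h import *
st(); s=go([459,264,52.5],1.545); cap('top','t7'); cap('scene','s7'); a=cv2.imread('pics/t7.png')[190:310,90:250]; b=cv2.imread('pics/s7.png')[90:230,80:280]; cv2.imwrite('pics/c10.png',np.hstack([cv2.resize(a,(400,300)),cv2.resize(b,(400,300))]))
"
```

```text
30.2 tcp [458.54 265.54 171.73] rot [-3.14  0.    1.55] F [-1.23  0.17 -1.05] M [-0.06 -0.15  0.01] w 41.39 29.94 q [ 0.38  0.43  1.63 -0.    1.09  0.4 ]
xyz m [-0.0015  0.0005  0.1192] twist 0.1
```

View pics/c10.png

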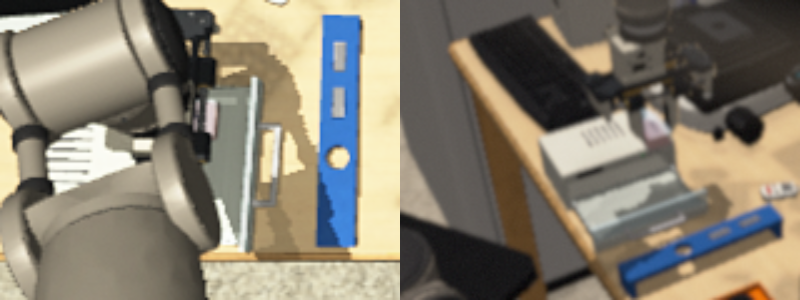

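The flask hangs over the drawer's far half (top view 210,115), and the bridge stands clear at right. I'm lowering it.

{"method": "play_rows", "body": {
  "commands": [
    {"x": -0.001,"y": 0,"z": 0.012,"twist": 0},
    {"x": -0.001,"y": 0,"z": 0.032,"twist": 0},
    {"x": -0.0015,"y": 0,"z": 0.055,"twist": 0},
    {"x": -0.0015,"y": 0,"z": 0.078,"twist": 0},
    {"x": -0.0015,"y": 0,"z": 0.096,"twist": 0},
    {"x": -0.0015,"y": 0,"z": 0.108,"twist": 0},
    {"x": -0.0015,"y": 0,"z": 0.114,"twist": 0},
    {"x": -0.0015,"y": 0,"z": 0.115,"twist": 0}
  ]
}}

```text
time: 31.1
tool_pos: [458.3, 262.7, 56.6]
tcp_rot: [-3.141, 0.001, 1.544]
contact_force: [0.0, 0.3, -0.2]
grip_width: 41.4
finger_force: 29.9
```

```bash
python3 -c "
from h import *
st(); s=go([459,264,50],1.545)
"
```

```text
31.1 tcp [458.29 262.74  56.64] rot [-3.14  0.    1.54] F [ 0.04  0.28 -0.18] M [-0.04 -0.02  0.01] w 41.38 29.94 q [ 0.38  0.59  1.74 -0.    0.81  0.4 ]
xyz m [0.0013 0.0007 0.0066] twist -0.0
```

{"method": "play_rows", "body": {
  "commands": [
    {"x": 0.001,"y": 0,"z": 0.001,"twist": 0},
    {"x": 0.001,"y": 0,"z": 0.002,"twist": 0},
    {"x": 0.001,"y": 0,"z": 0.003,"twist": 0},
    {"x": 0.001,"y": 0,"z": 0.004,"twist": 0},
    {"x": 0.001,"y": 0,"z": 0.005,"twist": 0},
    {"x": 0.001,"y": 0,"z": 0.006,"twist": 0},
    {"x": 0.001,"y": 0,"z": 0.006,"twist": 0},
    {"x": 0.001,"y": 0,"z": 0.006,"twist": 0}
  ]
}}

```text
time: 31.9
tool_pos: [458.5, 264.3, 51.1]
tcp_rot: [-3.142, 0.0, 1.545]
contact_force: [0.6, 0.0, -0.7]
grip_width: 41.3
finger_force: 29.9
```

```bash
python3 -c "
from h import *
st()
"
```

```text
31.9 tcp [458.48 264.3   51.15] rot [-3.14  0.    1.54] F [ 0.61  0.02 -0.68] M [-0.09 -0.08  0.01] w 41.33 29.94 q [ 0.38  0.6   1.75 -0.    0.8   0.4 ]
```

{"method": "play_rows", "body": {
  "commands": [
    {"x": 0,"y": 0,"z": 0.0005,"twist": 0},
    {"x": 0,"y": 0,"z": 0.001,"twist": 0},
    {"x": 0,"y": 0,"z": 0.001,"twist": 0},
    {"x": 0,"y": 0,"z": 0.001,"twist": 0},
    {"x": 0,"y": 0,"z": 0.001,"twist": 0},
    {"x": 0,"y": 0,"z": 0.001,"twist": 0},
    {"x": 0,"y": 0,"z": 0.001,"twist": 0},
    {"x": 0,"y": 0,"z": 0.001,"twist": 0}
  ]
}}

```text
time: 32.7
tool_pos: [458.5, 264.3, 50.2]
tcp_rot: [3.142, 0.0, 1.545]
contact_force: [0.4, -0.2, -1.4]
grip_width: 41.1
finger_force: 29.9
```

{"method": "play_rows", "body": {
  "commands": [
    {"x": 0,"y": 0,"z": 0,"twist": 0},
    {"x": 0,"y": 0,"z": 0,"twist": 0},
    {"x": 0,"y": 0,"z": 0,"twist": 0},
    {"x": 0,"y": 0,"z": 0,"twist": 0},
    {"x": 0,"y": 0,"z": 0,"twist": 0},
    {"x": 0,"y": 0,"z": 0,"twist": 0},
    {"x": 0,"y": 0,"z": 0,"twist": 0},
    {"x": 0,"y": 0,"z": -0.002,"twist": 0}
  ],
  "jaw": 0.4
}}

```text
time: 33.5
tool_pos: [458.3, 264.2, 52.1]
tcp_rot: [-3.141, 0.0, 1.545]
contact_force: [-0.4, 0.2, -0.8]
grip_width: 55.0
finger_force: 0.0
```

{"method": "play_rows", "body": {
  "commands": [
    {"x": 0,"y": 0,"z": -0.01,"twist": 0},
    {"x": 0,"y": 0,"z": -0.03,"twist": 0},
    {"x": 0,"y": 0,"z": -0.055,"twist": 0},
    {"x": 0,"y": 0,"z": -0.08,"twist": 0},
    {"x": 0,"y": 0,"z": -0.1,"twist": 0},
    {"x": 0,"y": 0,"z": -0.118,"twist": 0},
    {"x": 0,"y": 0,"z": -0.128,"twist": 0},
    {"x": 0,"y": 0,"z": -0.132,"twist": 0}
  ]
}}

```text
time: 34.3
tool_pos: [458.8, 264.5, 185.6]
tcp_rot: [3.14, -0.001, 1.545]
contact_force: [0.8, 0.0, -0.4]
grip_width: 55.5
finger_force: 0.0
```

```bash
python3 -c "
from h import *
st(); cap('top','t8'); crop('t8',300,215,120,70,4,'cA')
a=cv2.imread('pics/t8.png')[215:285,300:420];b=cv2.imread('pics/t5.png')[215:285,300:420]; cv2.imwrite('pics/c11.png',np.vstack([cv2.resize(a,None,fx=4,fy=4),cv2.resize(cv2.absdiff(a,b),None,fx=4,fy=4)]))
s=go([425,90,175],1.0); s=go([416,-120,175],.4,s); s=go([416,-241.7,175],0,s); go([416,-241.7,67.5],0,s)
"
```

```text
34.3 tcp [458.83 264.47 185.57] rot [ 3.14 -0.    1.55] F [ 0.85  0.01 -0.45] M [-0.07 -0.12  0.01] w 55.5 0.0 q [ 0.38  0.41  1.61 -0.    1.12  0.4 ]
xyz m [-0.1753 -0.0293  0.0104] twist 31.2
xyz m [-0.1816  0.1059  0.    ] twist 34.4
xyz m [-0.0474  0.1121  0.    ] twist 22.9
xyz m [ 0.     -0.      0.1075] twist -0.0
```

View pics/c11.png

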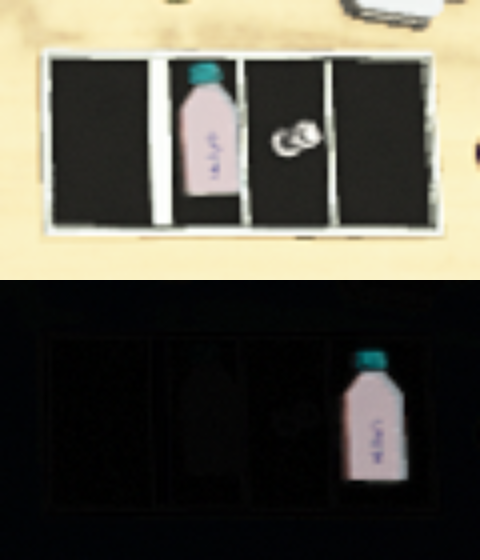

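Flask A has not moved (difference image is empty there) and B is gone. Next I'm fetching A.

{"method": "play_rows", "body": {
  "commands": [
    {"x": -0.01,"y": -0.002,"z": 0.001,"twist": 2},
    {"x": -0.03,"y": -0.005,"z": 0.003,"twist": 6},
    {"x": -0.06,"y": -0.01,"z": 0.005,"twist": 11},
    {"x": -0.09,"y": -0.015,"z": 0.007,"twist": 16},
    {"x": -0.12,"y": -0.02,"z": 0.009,"twist": 21},
    {"x": -0.145,"y": -0.024,"z": 0.01,"twist": 26},
    {"x": -0.163,"y": -0.027,"z": 0.01,"twist": 29},
    {"x": -0.175,"y": -0.029,"z": 0.01,"twist": 31.2}
  ]
}}

```text
time: 35.15
tool_pos: [423.8, 88.5, 173.3]
tcp_rot: [-3.14, 0.002, 0.996]
contact_force: [0.8, -0.0, -0.0]
grip_width: 54.9
finger_force: 0.0
```

{"method": "play_rows", "body": {
  "commands": [
    {"x": -0.015,"y": 0.009,"z": 0,"twist": 3},
    {"x": -0.04,"y": 0.023,"z": 0,"twist": 7},
    {"x": -0.068,"y": 0.04,"z": 0,"twist": 12},
    {"x": -0.096,"y": 0.056,"z": 0,"twist": 17},
    {"x": -0.124,"y": 0.072,"z": 0,"twist": 22},
    {"x": -0.15,"y": 0.087,"z": 0,"twist": 27},
    {"x": -0.17,"y": 0.099,"z": 0,"twist": 31},
    {"x": -0.182,"y": 0.106,"z": 0,"twist": 34.4}
  ]
}}

```text
time: 35.95
tool_pos: [415.4, -121.9, 173.6]
tcp_rot: [-3.141, 0.001, 0.395]
contact_force: [-0.3, 0.0, 0.1]
grip_width: 55.2
finger_force: 0.0
```

{"method": "play_rows", "body": {
  "commands": [
    {"x": -0.006,"y": 0.014,"z": 0,"twist": 3},
    {"x": -0.014,"y": 0.034,"z": 0,"twist": 7},
    {"x": -0.023,"y": 0.055,"z": 0,"twist": 11},
    {"x": -0.032,"y": 0.076,"z": 0,"twist": 15},
    {"x": -0.04,"y": 0.094,"z": 0,"twist": 19},
    {"x": -0.045,"y": 0.106,"z": 0,"twist": 22},
    {"x": -0.047,"y": 0.112,"z": 0,"twist": 22.9},
    {"x": -0.047,"y": 0.112,"z": 0,"twist": 22.9}
  ]
}}

```text
time: 36.75
tool_pos: [416.0, -242.1, 173.7]
tcp_rot: [-3.141, 0.001, -0.0]
contact_force: [-0.7, -0.0, 0.1]
grip_width: 55.0
finger_force: 0.0
```

```bash
python3 -c "
from h import *
st(); s=go([416,-241.7,67.5],0)
"
```

```text
36.75 tcp [ 416.01 -242.1   173.71] rot [-3.14  0.   -0.  ] F [-0.73 -0.04  0.13] M [ 0.01  0.01 -0.01] w 55.04 0.0 q [-0.69  0.35  1.76 -0.    1.04  0.88]
xyz m [-0.     -0.0004  0.1062] twist -0.0
```

{"method": "play_rows", "body": {
  "commands": [
    {"x": 0,"y": 0,"z": 0.015,"twist": 0},
    {"x": 0,"y": 0,"z": 0.035,"twist": 0},
    {"x": 0,"y": 0,"z": 0.055,"twist": 0},
    {"x": 0,"y": 0,"z": 0.075,"twist": 0},
    {"x": 0,"y": 0,"z": 0.09,"twist": 0},
    {"x": 0,"y": 0,"z": 0.1,"twist": 0},
    {"x": 0,"y": 0,"z": 0.105,"twist": 0},
    {"x": 0,"y": 0,"z": 0.106,"twist": 0}
  ]
}}

```text
time: 37.55
tool_pos: [416.2, -241.4, 68.0]
tcp_rot: [-3.141, 0.0, 0.001]
contact_force: [0.3, -0.3, 1.3]
grip_width: 55.1
finger_force: 0.0
```

{"method": "play_rows", "body": {
  "commands": [
    {"x": 0,"y": 0,"z": 0,"twist": 0},
    {"x": 0,"y": 0,"z": 0,"twist": 0},
    {"x": 0,"y": 0,"z": 0,"twist": 0},
    {"x": 0,"y": 0,"z": 0,"twist": 0},
    {"x": 0,"y": 0,"z": 0,"twist": 0},
    {"x": 0,"y": 0,"z": 0,"twist": 0},
    {"x": 0,"y": 0,"z": 0,"twist": 0},
    {"x": 0,"y": 0,"z": 0,"twist": 0}
  ],
  "jaw": 1
}}

```text
time: 38.35
tool_pos: [416.6, -242.0, 68.8]
tcp_rot: [3.141, -0.001, 0.0]
contact_force: [-0.6, 0.9, 5.6]
grip_width: 41.4
finger_force: 30.0
```

{"method": "play_rows", "body": {
  "commands": [
    {"x": 0,"y": 0,"z": -0.003,"twist": 0},
    {"x": 0,"y": 0,"z": -0.01,"twist": 0},
    {"x": 0,"y": 0,"z": -0.022,"twist": 0},
    {"x": 0,"y": 0,"z": -0.04,"twist": 0},
    {"x": 0,"y": 0,"z": -0.06,"twist": 0},
    {"x": 0,"y": 0,"z": -0.08,"twist": 0},
    {"x": 0,"y": 0,"z": -0.098,"twist": 0},
    {"x": 0,"y": 0,"z": -0.105,"twist": 0}
  ]
}}

```text
time: 39.15
tool_pos: [416.8, -242.2, 175.1]
tcp_rot: [3.14, -0.002, 0.0]
contact_force: [0.6, 0.6, -0.2]
grip_width: 41.5
finger_force: 30.0
```

```bash
python3 -c "
from h import *
st(); s=go([410,-80,175],.6); s=go([410,100,175],1.2,s); s=go([387,259.5,175],1.545,s); s=go([387,259.5,56],1.545,s)
"
```

```text
39.15 tcp [ 416.78 -242.16  175.09] rot [ 3.14 -0.    0.  ] F [ 0.56  0.63 -0.24] M [ 0.04  0.   -0.06] w 41.53 29.98 q [-0.69  0.34  1.75 -0.    1.04  0.88]
xyz m [-6.700e-03 -1.622e-01  1.000e-04] twist -34.4
xyz m [ 0.1016 -0.1486 -0.    ] twist -34.4
xyz m [ 0.1403 -0.0792 -0.    ] twist -19.8
xyz m [-0.    -0.     0.119] twist -0.0
```

{"method": "play_rows", "body": {
  "commands": [
    {"x": 0,"y": -0.01,"z": 0,"twist": -2},
    {"x": -0.001,"y": -0.027,"z": 0,"twist": -5},
    {"x": -0.002,"y": -0.05,"z": 0,"twist": -10},
    {"x": -0.003,"y": -0.076,"z": 0,"twist": -15},
    {"x": -0.004,"y": -0.102,"z": 0,"twist": -20},
    {"x": -0.005,"y": -0.126,"z": 0,"twist": -26},
    {"x": -0.006,"y": -0.146,"z": 0,"twist": -31},
    {"x": -0.007,"y": -0.162,"z": 0,"twist": -34.4}
  ]
}}

```text
time: 39.95
tool_pos: [407.7, -77.1, 172.1]
tcp_rot: [-3.139, 0.001, 0.608]
contact_force: [0.4, 0.2, 0.4]
grip_width: 41.3
finger_force: 30.0
```

{"method": "play_rows", "body": {
  "commands": [
    {"x": 0.01,"y": -0.014,"z": 0,"twist": -3},
    {"x": 0.022,"y": -0.033,"z": 0,"twist": -7},
    {"x": 0.037,"y": -0.054,"z": 0,"twist": -12},
    {"x": 0.053,"y": -0.077,"z": 0,"twist": -17},
    {"x": 0.068,"y": -0.1,"z": 0,"twist": -22},
    {"x": 0.082,"y": -0.12,"z": 0,"twist": -27},
    {"x": 0.094,"y": -0.137,"z": 0,"twist": -31},
    {"x": 0.102,"y": -0.149,"z": 0,"twist": -34.4}
  ]
}}

```text
time: 40.75
tool_pos: [407.2, 103.0, 172.1]
tcp_rot: [-3.139, 0.001, 1.208]
contact_force: [0.1, 0.2, -0.9]
grip_width: 41.4
finger_force: 30.0
```

{"method": "play_rows", "body": {
  "commands": [
    {"x": 0.012,"y": -0.007,"z": 0,"twist": -2},
    {"x": 0.033,"y": -0.019,"z": 0,"twist": -5},
    {"x": 0.059,"y": -0.034,"z": 0,"twist": -9},
    {"x": 0.085,"y": -0.049,"z": 0,"twist": -13},
    {"x": 0.109,"y": -0.063,"z": 0,"twist": -16},
    {"x": 0.128,"y": -0.074,"z": 0,"twist": -18},
    {"x": 0.138,"y": -0.08,"z": 0,"twist": -19.5},
    {"x": 0.14,"y": -0.081,"z": 0,"twist": -19.8}
  ]
}}

```text
time: 41.55
tool_pos: [382.7, 261.5, 172.4]
tcp_rot: [-3.14, 0.001, 1.551]
contact_force: [0.5, -0.5, -0.6]
grip_width: 41.3
finger_force: 30.0
```

```bash
python3 -c "
from h import *
st(); s=go([385,260,57],1.545)
"
```

```text
41.55 tcp [382.69 261.54 172.39] rot [-3.14  0.    1.55] F [ 0.45 -0.47 -0.63] M [-0.06 -0.1  -0.04] w 41.34 29.98 q [0.43 0.32 1.8  0.   1.02 0.45]
xyz m [-0.0015  0.0023  0.1154] twist 0.3
```

{"method": "play_rows", "body": {
  "commands": [
    {"x": -0.001,"y": 0.001,"z": 0.012,"twist": 0},
    {"x": -0.001,"y": 0.002,"z": 0.032,"twist": 0},
    {"x": -0.001,"y": 0.002,"z": 0.055,"twist": 0},
    {"x": -0.001,"y": 0.002,"z": 0.078,"twist": 0},
    {"x": -0.001,"y": 0.002,"z": 0.096,"twist": 0},
    {"x": -0.001,"y": 0.002,"z": 0.106,"twist": 0},
    {"x": -0.001,"y": 0.002,"z": 0.112,"twist": 0},
    {"x": -0.001,"y": 0.002,"z": 0.112,"twist": 0}
  ]
}}

```text
time: 42.35
tool_pos: [385.9, 259.2, 60.8]
tcp_rot: [-3.141, 0.001, 1.547]
contact_force: [-0.5, -0.4, -1.1]
grip_width: 41.4
finger_force: 30.0
```

```bash
python3 -c "
from h import *
st(); s=go([385,260,50.5],1.545)
"
```

```text
42.35 tcp [385.95 259.17  60.84] rot [-3.14  0.    1.55] F [-0.52 -0.39 -1.05] M [-0.01 -0.05  0.  ] w 41.44 29.98 q [ 0.43  0.5   1.92 -0.    0.73  0.45]
xyz m [ 0.0008 -0.001   0.0103] twist 0.1
```

{"method": "play_rows", "body": {
  "commands": [
    {"x": 0.0005,"y": 0,"z": 0.002,"twist": 0},
    {"x": 0.001,"y": 0,"z": 0.004,"twist": 0},
    {"x": 0.001,"y": 0,"z": 0.006,"twist": 0},
    {"x": 0.001,"y": 0,"z": 0.007,"twist": 0},
    {"x": 0.001,"y": 0,"z": 0.008,"twist": 0},
    {"x": 0.001,"y": 0,"z": 0.009,"twist": 0},
    {"x": 0.001,"y": 0,"z": 0.0095,"twist": 0},
    {"x": 0.001,"y": 0,"z": 0.0095,"twist": 0}
  ]
}}

```text
time: 43.15
tool_pos: [386.1, 260.5, 51.6]
tcp_rot: [-3.142, 0.0, 1.547]
contact_force: [0.1, -0.2, -1.1]
grip_width: 41.1
finger_force: 30.0
```

```bash
python3 -c "
from h import *
st()
"
```

```text
43.15 tcp [386.13 260.53  51.62] rot [-3.14  0.    1.55] F [ 0.15 -0.22 -1.06] M [-0.02 -0.03  0.01] w 41.14 29.98 q [ 0.43  0.51  1.92 -0.    0.71  0.45]
```

{"method": "play_rows", "body": {
  "commands": [
    {"x": 0,"y": 0,"z": 0.001,"twist": 0},
    {"x": 0,"y": 0,"z": 0.001,"twist": 0},
    {"x": 0,"y": 0,"z": 0.001,"twist": 0},
    {"x": 0,"y": 0,"z": 0.001,"twist": 0},
    {"x": 0,"y": 0,"z": 0.001,"twist": 0},
    {"x": 0,"y": 0,"z": 0.001,"twist": 0},
    {"x": 0,"y": 0,"z": 0.001,"twist": 0},
    {"x": 0,"y": 0,"z": 0.001,"twist": 0}
  ]
}}

```text
time: 43.95
tool_pos: [386.2, 260.6, 50.8]
tcp_rot: [3.141, -0.0, 1.547]
contact_force: [-0.2, -1.0, 4.6]
grip_width: 41.1
finger_force: 30.0
```

{"method": "play_rows", "body": {
  "commands": [
    {"x": 0,"y": 0,"z": 0,"twist": 0},
    {"x": 0,"y": 0,"z": 0,"twist": 0},
    {"x": 0,"y": 0,"z": 0,"twist": 0},
    {"x": 0,"y": 0,"z": 0,"twist": 0},
    {"x": 0,"y": 0,"z": 0,"twist": 0},
    {"x": 0,"y": 0,"z": 0,"twist": 0},
    {"x": 0,"y": 0,"z": 0,"twist": 0},
    {"x": 0,"y": 0,"z": -0.002,"twist": 0}
  ],
  "jaw": 0.43
}}

```text
time: 44.75
tool_pos: [386.0, 260.5, 52.6]
tcp_rot: [-3.141, 0.0, 1.547]
contact_force: [0.5, 0.1, 0.3]
grip_width: 52.1
finger_force: 0.0
```

{"method": "play_rows", "body": {
  "commands": [
    {"x": 0,"y": 0,"z": -0.01,"twist": 0},
    {"x": 0,"y": 0,"z": -0.03,"twist": 0},
    {"x": 0,"y": 0,"z": -0.055,"twist": 0},
    {"x": 0,"y": 0,"z": -0.08,"twist": 0},
    {"x": 0,"y": 0,"z": -0.1,"twist": 0},
    {"x": 0,"y": 0,"z": -0.118,"twist": 0},
    {"x": 0,"y": 0,"z": -0.128,"twist": 0},
    {"x": 0,"y": 0,"z": -0.132,"twist": 0}
  ]
}}

```text
time: 45.55
tool_pos: [386.5, 260.7, 186.0]
tcp_rot: [3.14, -0.001, 1.547]
contact_force: [-0.2, -0.8, -0.4]
grip_width: 52.1
finger_force: 0.0
```

```bash
python3 -c "
from h import *
st(); s=go([422,80,185],1.545)
"
```

```text
45.55 tcp [386.5  260.72 186.  ] rot [ 3.14 -0.    1.55] F [-0.2  -0.78 -0.4 ] M [ 0.02 -0.09  0.01] w 52.06 0.0 q [ 0.43  0.3   1.78 -0.    1.06  0.45]
xyz m [-0.1798  0.0398  0.001 ] twist 0.1
```

{"method": "play_rows", "body": {
  "commands": [
    {"x": -0.012,"y": 0.002,"z": 0,"twist": 0},
    {"x": -0.04,"y": 0.006,"z": 0,"twist": 0},
    {"x": -0.075,"y": 0.012,"z": 0,"twist": 0},
    {"x": -0.115,"y": 0.018,"z": 0,"twist": 0},
    {"x": -0.155,"y": 0.024,"z": 0,"twist": 0},
    {"x": -0.195,"y": 0.03,"z": 0,"twist": 0},
    {"x": -0.225,"y": 0.036,"z": 0,"twist": 0},
    {"x": -0.24,"y": 0.039,"z": 0,"twist": 0}
  ],
  "jaw": 1
}}

```text
time: 46.35
tool_pos: [418.8, 16.8, 183.8]
tcp_rot: [-3.14, 0.0, 1.544]
contact_force: [-0.1, 0.1, 0.6]
grip_width: 0.3
finger_force: 0.0
```

```bash
python3 -c "
from h import *
st(); cap('top','t9'); cap('scene','s9')
a=cv2.resize(cv2.imread('pics/t9.png')[195:295,90:430],(800,235)); b=cv2.imread('pics/s9.png')[90:240,60:290]; cv2.imwrite('pics/c12.png',np.vstack([a,cv2.resize(cv2.imread('pics/t9.png')[205:290,140:230],(400,364)).repeat(1,0)[:, :].copy() if 0 else np.hstack([cv2.resize(cv2.imread('pics/t9.png')[205:290,135:225],(386,364)),cv2.resize(b,(414,364))])]))
s=go([422,170,120],1.545); go([422,170,41],1.545,s)
"
```

```text
46.35 tcp [418.8   16.84 183.77] rot [-3.14  0.    1.54] F [-0.09  0.07  0.56] M [ 0.03 -0.05 -0.03] w 0.28 0.0 q [-0.14  0.23  1.9  -0.    1.02 -0.12]
xyz m [ 0.1525 -0.0012  0.0638] twist -0.1
xyz m [-0.    -0.     0.079] twist -0.0
```

View pics/c12.png

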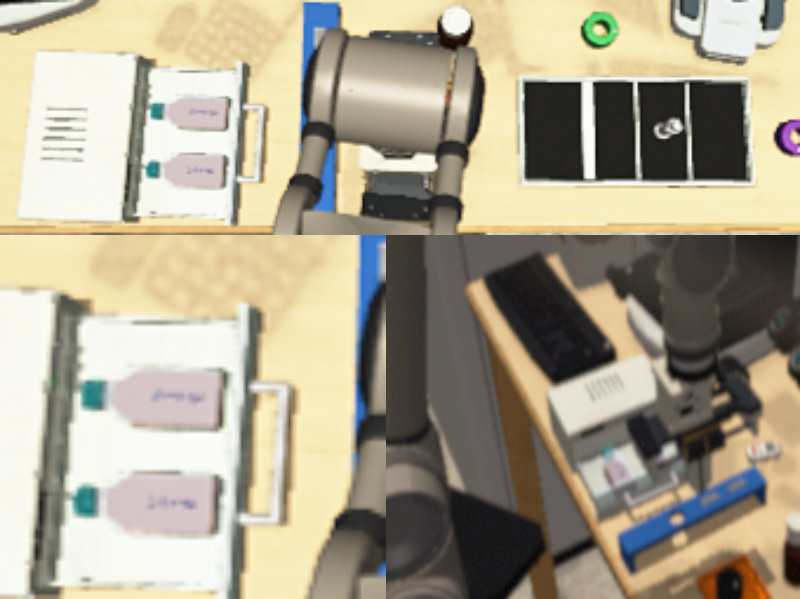

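```bash
python3 -c "
from h import *
np.set_printoptions(precision=1,suppress=True)
c=load('t9')
for n,u,v,z in [('B cap',80,395,24),('B base',223,400,36),('A cap',74,500,24),('A base',215,505,36),('panel top',248,450,48),('panelN',258,308,48),('panelS',235,595,48),('handle',283,455,28),('back wall N top',83,318,20),('back S',50,585,20)]:
  print(n,ray(c,135+u*90/386-.4,205+(v-235)*85/364-.4,z))
"
```

```text
B cap [461.3 339.1  24. ]
B base [456.3 238.5  36. ]
A cap [389.5 339.1  24. ]
A base [385.3 241.   36. ]
panel top [421.2 217.9  48. ]
panelN [517.8 214.8  48. ]
panelS [325.7 222.9  48. ]
handle [419.6 197.8  28. ]
back wall N top [515.6 341.2  20. ]
back S [332.8 353.2  20. ]
```

{"method": "play_rows", "body": {
  "commands": [
    {"x": 0.008,"y": 0,"z": 0.003,"twist": 0},
    {"x": 0.026,"y": 0,"z": 0.01,"twist": 0},
    {"x": 0.05,"y": 0,"z": 0.02,"twist": 0},
    {"x": 0.078,"y": 0,"z": 0.032,"twist": 0},
    {"x": 0.106,"y": 0,"z": 0.044,"twist": 0},
    {"x": 0.13,"y": -0.001,"z": 0.054,"twist": 0},
    {"x": 0.147,"y": -0.001,"z": 0.061,"twist": 0},
    {"x": 0.152,"y": -0.001,"z": 0.064,"twist": 0}
  ]
}}

```text
time: 47.25
tool_pos: [420.5, 174.2, 119.5]
tcp_rot: [-3.139, 0.0, 1.551]
contact_force: [-0.2, -0.6, 0.7]
grip_width: 0.5
finger_force: 0.0
```

```bash
python3 -c "
from h import *
st();go([421,170,41],1.545)
"
```

```text
47.25 tcp [420.49 174.16 119.53] rot [-3.14  0.    1.55] F [-0.24 -0.6   0.74] M [-0.08 -0.09 -0.  ] w 0.45 0.0 q [0.22 0.38 1.89 0.   0.87 0.24]
xyz m [-0.0042  0.0006  0.0785] twist 0.3
```

{"method": "play_rows", "body": {
  "commands": [
    {"x": -0.003,"y": 0,"z": 0.01,"twist": 0},
    {"x": -0.004,"y": 0,"z": 0.024,"twist": 0},
    {"x": -0.004,"y": 0,"z": 0.04,"twist": 0},
    {"x": -0.004,"y": 0,"z": 0.055,"twist": 0},
    {"x": -0.004,"y": 0,"z": 0.067,"twist": 0},
    {"x": -0.004,"y": 0,"z": 0.075,"twist": 0},
    {"x": -0.004,"y": 0,"z": 0.0785,"twist": 0},
    {"x": -0.004,"y": 0,"z": 0.0785,"twist": 0}
  ]
}}

```text
time: 48.05
tool_pos: [421.8, 167.3, 41.9]
tcp_rot: [-3.141, 0.0, 1.546]
contact_force: [0.3, -0.3, 0.2]
grip_width: 0.5
finger_force: 0.0
```

{"method": "play_rows", "body": {
  "commands": [
    {"x": 0.004,"y": 0,"z": 0,"twist": 0},
    {"x": 0.009,"y": 0,"z": 0,"twist": 0},
    {"x": 0.013,"y": 0,"z": 0,"twist": 0},
    {"x": 0.018,"y": 0,"z": 0,"twist": 0},
    {"x": 0.023,"y": 0,"z": 0,"twist": 0},
    {"x": 0.028,"y": 0,"z": 0,"twist": 0},
    {"x": 0.034,"y": 0,"z": 0,"twist": 0},
    {"x": 0.04,"y": 0,"z": 0,"twist": 0}
  ]
}}

```text
time: 48.85
tool_pos: [423.0, 208.2, 42.2]
tcp_rot: [3.141, 0.0, 1.547]
contact_force: [1.2, -1.5, 0.8]
grip_width: 0.0
finger_force: 0.7
```

```bash
python3 -c "
from h import *
st()
"
```

```text
48.85 tcp [423.04 208.16  42.23] rot [3.14 0.   1.55] F [ 1.2  -1.5   0.81] M [-0.29 -0.24 -0.  ] w 0.04 0.74 q [ 0.29  0.54  1.91 -0.    0.69  0.32]
```

{"method": "play_rows", "body": {
  "commands": [
    {"x": 0.006,"y": 0,"z": 0,"twist": 0},
    {"x": 0.012,"y": 0,"z": 0,"twist": 0},
    {"x": 0.019,"y": 0,"z": 0,"twist": 0},
    {"x": 0.027,"y": 0,"z": 0,"twist": 0},
    {"x": 0.035,"y": 0,"z": 0,"twist": 0},
    {"x": 0.043,"y": 0,"z": 0,"twist": 0},
    {"x": 0.051,"y": 0,"z": 0,"twist": 0},
    {"x": 0.058,"y": 0,"z": 0,"twist": 0}
  ]
}}

```text
time: 49.65
tool_pos: [424.2, 266.4, 42.1]
tcp_rot: [-3.142, 0.0, 1.547]
contact_force: [2.0, -1.8, -0.3]
grip_width: 0.5
finger_force: 0.8
```

{"method": "play_rows", "body": {
  "commands": [
    {"x": 0.004,"y": 0,"z": 0,"twist": 0},
    {"x": 0.008,"y": 0,"z": 0,"twist": 0},
    {"x": 0.011,"y": 0,"z": 0,"twist": 0},
    {"x": 0.014,"y": 0,"z": 0,"twist": 0},
    {"x": 0.017,"y": 0,"z": 0,"twist": 0},
    {"x": 0.019,"y": 0,"z": 0,"twist": 0},
    {"x": 0.021,"y": 0,"z": 0,"twist": 0},
    {"x": 0.023,"y": 0,"z": 0,"twist": 0}
  ]
}}

```text
time: 50.45
tool_pos: [424.9, 288.7, 42.2]
tcp_rot: [-3.142, 0.0, 1.547]
contact_force: [0.2, -1.1, 0.1]
grip_width: 0.5
finger_force: 0.6
```

```bash
python3 -c "
from h import *
st()
"
```

```text
50.45 tcp [424.88 288.72  42.15] rot [-3.14  0.    1.55] F [ 0.16 -1.08  0.09] M [-0.25 -0.22 -0.02] w 0.52 0.58 q [ 0.45  0.59  1.8  -0.    0.76  0.47]
```

{"method": "play_rows", "body": {
  "commands": [
    {"x": 0.001,"y": 0,"z": 0,"twist": 0},
    {"x": 0.002,"y": 0,"z": 0,"twist": 0},
    {"x": 0.003,"y": 0,"z": 0,"twist": 0},
    {"x": 0.004,"y": 0,"z": 0,"twist": 0},
    {"x": 0.005,"y": 0,"z": 0,"twist": 0},
    {"x": 0.006,"y": 0,"z": 0,"twist": 0},
    {"x": 0.007,"y": 0,"z": 0,"twist": 0},
    {"x": 0.007,"y": 0,"z": 0,"twist": 0}
  ]
}}

```text
time: 51.25
tool_pos: [425.1, 295.8, 42.2]
tcp_rot: [3.141, -0.0, 1.547]
contact_force: [1.0, -1.4, -0.5]
grip_width: 0.5
finger_force: 0.6
```

{"method": "play_rows", "body": {
  "commands": [
    {"x": 0.0005,"y": 0,"z": 0,"twist": 0},
    {"x": 0.001,"y": 0,"z": 0,"twist": 0},
    {"x": 0.0015,"y": 0,"z": 0,"twist": 0},
    {"x": 0.002,"y": 0,"z": 0,"twist": 0},
    {"x": 0.0025,"y": 0,"z": 0,"twist": 0},
    {"x": 0.003,"y": 0,"z": 0,"twist": 0},
    {"x": 0.0035,"y": 0,"z": 0,"twist": 0},
    {"x": 0.004,"y": 0,"z": 0,"twist": 0}
  ]
}}

```text
time: 52.05
tool_pos: [425.1, 299.7, 42.2]
tcp_rot: [3.142, -0.0, 1.547]
contact_force: [1.7, -1.1, 0.7]
grip_width: 0.3
finger_force: 0.5
```

{"method": "play_rows", "body": {
  "commands": [
    {"x": 0.0005,"y": 0,"z": 0,"twist": 0},
    {"x": 0.001,"y": 0,"z": 0,"twist": 0},
    {"x": 0.0015,"y": 0,"z": 0,"twist": 0},
    {"x": 0.002,"y": 0,"z": 0,"twist": 0},
    {"x": 0.0025,"y": 0,"z": 0,"twist": 0},
    {"x": 0.003,"y": 0,"z": 0,"twist": 0},
    {"x": 0.003,"y": 0,"z": 0,"twist": 0},
    {"x": 0.003,"y": 0,"z": 0,"twist": 0}
  ]
}}

```text
time: 52.85
tool_pos: [425.0, 300.6, 42.1]
tcp_rot: [-3.14, 0.003, 1.547]
contact_force: [1.7, -12.5, 4.5]
grip_width: 0.2
finger_force: 6.2
```

{"method": "play_rows", "body": {
  "commands": [
    {"x": 0.0005,"y": 0,"z": 0,"twist": 0},
    {"x": 0.001,"y": 0,"z": 0,"twist": 0},
    {"x": 0.0015,"y": 0,"z": 0,"twist": 0},
    {"x": 0.002,"y": 0,"z": 0,"twist": 0},
    {"x": 0.0025,"y": 0,"z": 0,"twist": 0},
    {"x": 0.003,"y": 0,"z": 0,"twist": 0},
    {"x": 0.003,"y": 0,"z": 0,"twist": 0},
    {"x": 0.003,"y": 0,"z": 0,"twist": 0}
  ]
}}

```text
time: 53.65
tool_pos: [425.0, 301.0, 42.1]
tcp_rot: [-3.139, 0.008, 1.548]
contact_force: [4.0, -26.5, 8.6]
grip_width: 0.6
finger_force: 13.2
```

{"method": "play_rows", "body": {
  "commands": [
    {"x": -0.006,"y": 0,"z": 0,"twist": 0},
    {"x": -0.01,"y": 0,"z": 0,"twist": 0},
    {"x": -0.015,"y": 0,"z": 0,"twist": 0},
    {"x": -0.022,"y": 0,"z": 0,"twist": 0},
    {"x": -0.03,"y": 0,"z": 0,"twist": 0},
    {"x": -0.038,"y": 0,"z": 0,"twist": 0},
    {"x": -0.045,"y": 0,"z": 0,"twist": 0},
    {"x": -0.05,"y": 0,"z": 0,"twist": 0}
  ]
}}

```text
time: 54.45
tool_pos: [424.0, 254.9, 42.2]
tcp_rot: [-3.142, 0.0, 1.546]
contact_force: [0.2, -0.2, -0.5]
grip_width: -0.0
finger_force: 0.0
```

{"method": "play_rows", "body": {
  "commands": [
    {"x": 0,"y": 0,"z": -0.01,"twist": 0},
    {"x": 0,"y": 0,"z": -0.03,"twist": 0},
    {"x": 0,"y": 0,"z": -0.06,"twist": 0},
    {"x": 0,"y": 0,"z": -0.09,"twist": 0},
    {"x": 0,"y": 0,"z": -0.12,"twist": 0},
    {"x": -0.03,"y": 0,"z": -0.14,"twist": 0},
    {"x": -0.07,"y": 0,"z": -0.155,"twist": 0},
    {"x": -0.11,"y": 0,"z": -0.16,"twist": 0}
  ]
}}

```text
time: 55.25
tool_pos: [421.9, 145.1, 204.6]
tcp_rot: [3.137, -0.001, 1.549]
contact_force: [0.7, -1.4, -0.4]
grip_width: 0.3
finger_force: 0.0
```

{"method": "play_rows", "body": {
  "commands": [
    {"x": -0.04,"y": 0,"z": 0,"twist": 0},
    {"x": -0.08,"y": 0,"z": 0,"twist": 0},
    {"x": -0.12,"y": 0,"z": 0,"twist": 0},
    {"x": -0.15,"y": 0,"z": 0,"twist": 0},
    {"x": -0.17,"y": 0,"z": 0,"twist": 0},
    {"x": -0.18,"y": 0,"z": 0,"twist": 0},
    {"x": -0.18,"y": 0,"z": 0,"twist": 0},
    {"x": -0.18,"y": 0,"z": 0,"twist": 0}
  ]
}}

```text
time: 56.05
tool_pos: [417.1, -33.6, 202.4]
tcp_rot: [3.141, -0.0, 1.547]
contact_force: [0.3, -0.3, -0.0]
grip_width: 0.3
finger_force: 0.0
```

```bash
python3 -c "
from h import *
np.set_printoptions(precision=1,suppress=True,linewidth=200)
st(); c=cap('top','t10'); d=load('t9')
for x in (425,490):
  for cc in (d,c):
    im=np.asarray(cc['pixels']).astype(int)
    print(x,[(y,im[int(round(proj(cc,[x,y,30])[1])),int(round(proj(cc,[x,y,30])[0]))].tolist()) for y in range(290,365,4)])
"
```

```text
56.05 tcp [417.1 -33.6 202.4] rot [ 3.1 -0.   1.6] F [ 0.3 -0.3 -0. ] M [-0.  -0.1  0. ] w 0.26 0.0 q [-0.3  0.2  1.9  0.   1.1 -0.2]
425 [(290, [249, 250, 245]), (294, [249, 250, 244]), (298, [249, 251, 246]), (302, [249, 250, 244]), (306, [249, 250, 245]), (310, [249, 250, 246]), (314, [248, 249, 243]), (318, [248, 250, 242]), (322, [248, 249, 242]), (326, [248, 249, 242]), (330, [248, 250, 244]), (334, [248, 250, 244]), (338, [252, 253, 247]), (342, [220, 225, 205]), (346, [113, 116, 104]), (350, [118, 119, 106]), (354, [132, 131, 116]), (358, [91, 91, 79]), (362, [204, 201, 180])]
425 [(290, [228, 203, 151]), (294, [224, 197, 148]), (298, [225, 198, 148]), (302, [229, 204, 153]), (306, [103, 88, 63]), (310, [104, 88, 60]), (314, [158, 152, 142]), (318, [233, 232, 225]), (322, [220, 200, 160]), (326, [229, 202, 152]), (330, [192, 167, 121]), (334, [120, 107, 82]), (338, [104, 107, 98]), (342, [103, 109, 101]), (346, [91, 102, 96]), (350, [234, 242, 240]), (354, [174, 186, 178]), (358, [91, 90, 78]), (362, [203, 200, 179])]
490 [(290, [248, 250, 243]), (294, [248, 250, 242]), (298, [247, 249, 242]), (302, [248, 250, 243]), (306, [248, 250, 242]), (310, [248, 249, 242]), (314, [247, 249, 242]), (318, [248, 249, 242]), (322, [249, 250, 243]), (326, [248, 249, 242]), (330, [248, 249, 242]), (334, [248, 250, 243]), (338, [227, 231, 213]), (342, [110, 115, 103]), (346, [124, 128, 115]), (350, [142, 143, 128]), (354, [107, 106, 93]), (358, [108, 106, 93]), (362, [250, 251, 242])]
490 [(290, [246, 231, 181]), (294, [246, 231, 179]), (298, [238, 222, 168]), (302, [233, 211, 158]), (306, [229, 207, 157]), (310, [226, 202, 154]), (314, [228, 205, 155]), (318, [227, 204, 154]), (322, [228, 202, 153]), (326, [231, 205, 155]), (330, [105, 94, 73]), (334, [82, 81, 69]), (338, [98, 101, 93]), (342, [102, 112, 106]), (346, [209, 216, 212]), (350, [232, 241, 238]), (354, [92, 95, 82]), (358, [106, 104, 91]), (362, [249, 250, 241])]
```

```bash
python3 -c "
from h import *
c=cap('scene','s11'); d=load('s9')
for n,e in (('s9',d),('now',c)):
  im=np.asarray(e['pixels']).astype(int); m=(im[...,2]>im[...,0]+50)&(im[...,2]>110); m[:, 300:]=0; v,u=np.nonzero(m); print(n,'bridge',len(u),u.mean(),v.mean())
  hs=[proj(e,p) for p in ([421,198,28],[424,316,28])]; print(hs)
print(bot.close_job())
"
```

```text
s9 bridge 632 227.6123417721519 203.43037974683546
[[np.float64(208.52932478439791), np.float64(196.40459977991213)], [np.float64(193.86657178805675), np.float64(177.66594069299094)]]
now bridge 570 226.49649122807017 204.37719298245614
[[np.float64(208.52932478439791), np.float64(196.40459977991213)], [np.float64(193.86657178805675), np.float64(177.66594069299094)]]
the job is handed in; nothing more can be done
None
```

The job is handed in. The nut is in the orange tray, the bridge stands on its feet on the bench, and both flasks present lie flat side by side in the drawer. I pushed the drawer in about 118 mm until it hit a hard stop, past where its detent should be, but I did not confirm the click itself.

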